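# Lock the food mill's gap nut with its jam nut

### The arm

A 7-joint arm with a two-finger parallel gripper is mounted at the origin on the work surface. World frame = base frame: x ahead of the robot, y to its left, z up, the work surface at z = 0. Lengths are in m, angles in rad, forces in N, time in s.
With the tool pointing down it reaches from about 0.35 to 0.9 m from the base axis. Payload 8.1 kg.
Tool frame: the origin (TCP) lies midway between the tips of the shut fingers; the grasp point (between the pads) lies 19 mm behind it (arm.hold_point_z is the distance from the TCP to the grasp point, in m); z points along the fingers, y is the direction in which the jaws open and shut (so a half turn about z gives the same grasp; the last joint's range is limited). The gripper opens to 92 mm and grips with 3 to 60 N. Pads are 19 mm wide; open, the fingers measure 130 mm over their backs; the gripper's body (75 mm by 190 mm) begins 47 mm behind the grasp point.
Start: joints at [-1.352, 0.434, 0.025, 1.573, -0.012, 1.134, -0.075], TCP at [0.198, 0.593, 0.227] pointing down, gripper open.
Joint ranges: [-2.62, 2.62], [-0.44, 2.09], [-1.27, 1.32], [0.08, 2.57], [-1.32, 4.46], [0.12, 2], [-2.74, 2.74]. Speed limits (rad/s): [2.22, 2.22, 3.01, 3.01, 3.14, 3.14, 3.14].

### API

Orientations are given as a rotation vector (axis times angle).
In Python, from cell import arm gives the robot as it stands.
- The arm moves only by the shell command python3 -m pendant 'ROWS' [FORCE]. ROWS is JSON, a list of rows, each a list of 3 entries, a list of its own where there are three numbers: the shift along the tool's x, y, z in m, then the turn, a rotation vector about the tool's x, y, z in degrees, then the finger opening in m, from 0 to 0.0918. A call has 1 to 10 rows; each row shifts and turns the commanded pose from where the row before left it, along the tool's axes as they then stand; what a row does not reach is not made up. A row lasts 1/8 s, in which the tool goes at most 62.5 mm and 10.7 degrees, less where a joint would pass 70% of its speed; a pose out of reach is approached as far as the arm can. A call with a gripper value outside its range is refused whole. The fingers move at their own pace and stop on an object; FORCE is the grip in N (left out, the last holds). Time passes only in rows, so rows that do not move let the fingers close. It gives the time, the measured TCP pose, the force and the opening at its end, in the units of the state.
- arm.observe(): the state, without advancing time (a new reading comes with each control period).
- arm.get_image(name): name is "scene" or "top" or "wrist"; returns (picture, depth): 480x640x3 uint8, red, green, blue; 480x640 float32, m along the optical axis (not along the pixel's ray), 0 where there is no reading.
- arm.camera_params(name): a dict with "fovy" (degrees; the focal length in pixels is half the picture's height over the tangent of half this angle, whatever the lens; pixels are square), "cx", "cy" (the principal point, pixels), "rvec" (rotation vector, rad) and "tvec" (3), from world to camera coordinates, as OpenCV has them; the wrist camera has in their place "mount" (4x4, takes a point from camera to tool coordinates, whose origin is the TCP and whose axes are the flange's). Camera axes: x right, y down, z forward; pixel columns grow to the right and rows downward; lengths in m; the calibration is good to about 2 mm. A picture is of the moment at which its call begins: read the wrist's pose just before it. camera_params takes no time and is no camera call.
- arm.sign_off(): hands the job in, once; it reports no verdict.
Trained networks look in the newest picture that a camera, given by its name, has taken for a name from the list of things; names that differ only in an ending like _2 or _b are one class to them, and where a whole thing is asked for, a point or a joint stands for the part that bears it (a point fixed in the world has none). Each returns a list of dicts, best first, with "conf" (0 to 1); they miss things now and then, are a little off and sometimes report something else, mostly with a low value. They report only what shows in the picture. A call takes as long as a camera call. They do not tell look-alikes from the thing itself.
- arm.look_for(camera, label): "rect" ([centre column, centre row, width, height] in pixels, round what is visible of it).
- arm.masks_of(camera, label): "pixels" (480x640 bool, what is visible of it) and "rect" ([centre column, centre row, width, height] in pixels, round what is visible of it).
The state is a dict: "clock": time; "joints": joint angles; "dq": joint speeds; "joint_efforts": joint torques, N m; "position": TCP position; "ee_rot": TCP orientation; "force": force on the tool from outside, world axes, zero at the start; "ft_torque": the same for the moment, N m; "width": opening from 0.0 (shut) to 1.0 (fully open).
Only numpy, scipy, OpenCV 4.12 (cv2) and the standard library are available. Lean on these libraries where they do the work, as an engineer would, in place of code of your own. Each camera call takes 0.05 s, during which the arm holds its last target.

### The job

Lock the yellow food mill's gap setting: gently slide the steel fork key fully home onto the square lower nut with its handle beside the stop post and let go of it, then turn the mint wing nut clockwise until the orange tab stands in the green band, not past it, while the key keeps the lower nut on its mark. Then draw the key off gently and put it down flat on the shelf clear of the mill. Leave the crank, the spoon and the blue bowl where they are.

Things in the scene. Friction and masses are not known exactly. Their poses are not given: they have to be found in the camera images.
- mill: Yellow plastic food mill fixed to the shelf, 210 mm across; its flat round cover is 90 mm above the shelf. Origin under its centre on the shelf, z up. Its -x axis, roughly towards the robot, runs along a 56 mm wide tongue of the cover, same height, reaching 135 mm from the centre. The nuts stand on the cover's centre; a side crank sticks out to +x below the cover.
- lower_nut_base (a point): Centre of the square steel lower nut's underside, on the cover. Axes turn with the nut; at its setting they are parallel to the mill's. Nut 30 x 30 mm and 14 mm high, topped from 14 to 17 mm by a dark round flange 56 mm across, painted with a white mark and the green band. The key slides on the cover, under the flange.
- lower_nut (a joint): Turn of the lower nut from its setting (rad, 0 at the start, clockwise from above positive); keep within 0.17 (10 degrees). Not held it slips at 0.10 N m, so the jam nut carries it round once the two meet. With the key on, it rocks up to about 0.1 rad until the key's handle leans on the stop post, then stands firm.
- tension_washer (a joint): Turn of the brass washer between the nuts, with the orange tab (rad, clockwise positive, 0 at the start at the white mark). It stays at 0 while the jam nut runs down, is dragged along once that bites, at 0.24 N m rising to 0.28 N m at 0.4 rad, and stays put. The green band spans 0.20 to 0.40 rad (5 to 11 mm round at the tab).
- tab_tip (a point): Outer end of the washer's orange tab, 31 mm from the nut axis, 19 mm above the cover; at the start it points to the mill's +x.
- jam_nut: Mint plastic wing nut on the same upright axis. Origin on the axis 19 mm above the cover, x axis along the wing: an upright bar 44 mm long, 12 mm thick, 30 to 60 mm above the cover, best gripped across its thickness 50 mm above the cover. It runs down clockwise easily (0.02 N m) for 0.1 to 1.0 rad before it bites, plus the nuts' rocking; its angle does not tell how far.
- fork_key: Loose flat steel fork key, 10 mm thick, about 90 g, lying on the shelf. Origin under the slot's centre; slot 32 mm wide, open to +x, its bottom at x = -16 mm; flared jaw tips reach x = 33 mm and 32 mm to each side. Handle 14 mm wide to x = -126 mm. Fully home: origin within 2 mm of the nut's axis, x axis along the mill's, underside on the cover.
- stop_post (a point): Foot of the steel stop post on the tongue, at x = -105 mm, y = 15.5 mm of the mill. Post 12 mm thick, 13 mm high with a tapered top. With the key home its handle passes 2.5 mm beside the post, which stops the key turning clockwise.
- key_lug (a point): Grip point on the mint upright lug of the key, at x = -80 mm of the key and 36 mm above its underside. The lug is 36 mm long (along x), 14 mm thick (y), reaching from the handle to 49 mm above the underside. Gripped at this height the fingers clear the stop post.
- crank_grip (a point): Mint grip of the mill's side crank, on the far side of the mill, to be left alone.
- bamboo_spoon: Flat bamboo spoon about 210 mm long, lying on the shelf on the other side of the mill from the key; origin on its underside, bowl towards its +x. Bystander.
- nut_bowl: Blue ceramic bowl 110 mm across, 45 mm high, at the back left; origin under its centre. Bystander.
Things that resemble listed ones, but are neither listed nor needed, are in the scene too. Of the things that look like the fork_key, take the one that is farthest from the robot's base at the start.

How it is judged:
By the outcome, as a careful person would: the job done as asked, in the order asked, and still so for the second after the job is handed in, with the robot touching nothing.
It also fails if it takes over 72 s, if anything falls off the work surface, if the arm or the gripper's body presses on something with over 40 N, if the wrist force passes 120 N, or if a joint passes its speed limit or range.

## Working session

There is one attempt and no reset: what is moved stays moved. The work goes in short steps, Python scripts to look and compute and a shell command to move; the robot and the scene stay as the last step left them, time stands still between calls to the robot, and variables do not carry over. Pictures are saved under pics/ and viewed, and the job is handed in when it is done.

```bash
ls; mkdir -p pics; cat > h.py <<'E'
import numpy as np, cv2
from cell import arm
from scipy.spatial.transform import Rotation as R
def snap(n,f):
    s=arm.observe(); im,d=arm.get_image(n); cv2.imwrite('pics/'+f,im[:,:,::-1]); return s,im,d
def Tcw(n,s=None):
    p=arm.camera_params(n); f=240/np.tan(np.radians(p['fovy'])/2)
    if 'mount' in p:
        T=np.eye(4);T[:3,:3]=R.from_rotvec(s['ee_rot']).as_matrix();T[:3,3]=s['position'];M=T@np.array(p['mount'])
    else:
        T=np.eye(4);T[:3,:3]=R.from_rotvec(p['rvec']).as_matrix();T[:3,3]=p['tvec'];M=np.linalg.inv(T)
    return M,f,p['cx'],p['cy']
def cloud(n,d,s=None):
    M,f,cx,cy=Tcw(n,s); v,u=np.mgrid[:480,:640]
    P=np.stack([(u-cx)/f*d,(v-cy)/f*d,d],-1)
    W=P@M[:3,:3].T+M[:3,3]; W[d<=0]=np.nan; return W
def proj(n,p,s=None):
    M,f,cx,cy=Tcw(n,s); q=(np.atleast_2d(p)-M[:3,3])@M[:3,:3]
    return np.c_[q[:,0]/q[:,2]*f+cx,q[:,1]/q[:,2]*f+cy]
def ray(n,u,v,z,s=None):
    M,f,cx,cy=Tcw(n,s); r=M[:3,:3]@np.array([(u-cx)/f,(v-cy)/f,1]); t=(z-M[2,3])/r[2]; return M[:3,3]+t*r
E
python3 - <<'E'
from h import *
for n in ['scene','top','wrist']:
    s,im,d=snap(n,n+'0.png'); print(n,{k:np.round(v,3).tolist() for k,v in arm.camera_params(n).items()},(d>0).mean())
    for l in ['fork_key','mill','bamboo_spoon','nut_bowl','jam_nut','tab_tip','key_lug']:
        print(l,[(np.round(r['rect']).tolist(),round(r['conf'],2)) for r in arm.look_for(n,l)])
print(arm.observe())
E
```

```text
pics
scene {'fovy': 46.089, 'cx': 320.462, 'cy': 232.322, 'rvec': [1.482, 2.255, -0.765], 'tvec': [0.226, -0.348, 1.609]} 0.9960872395833333
fork_key [([204.0, 220.0, 27.0, 50.0], 0.82), ([399.0, 211.0, 19.0, 52.0], 0.8), ([231.0, 156.0, 58.0, 22.0], 0.79), ([310.0, 177.0, 58.0, 38.0], 0.64), ([297.0, 269.0, 98.0, 130.0], 0.29)]
mill [([300.0, 267.0, 98.0, 129.0], 0.88)]
bamboo_spoon [([443.0, 307.0, 30.0, 82.0], 0.93)]
nut_bowl [([400.0, 362.0, 58.0, 51.0], 0.61)]
jam_nut [([300.0, 236.0, 11.0, 26.0], 0.55)]
tab_tip [([299.0, 237.0, 16.0, 28.0], 0.62), ([444.0, 309.0, 27.0, 83.0], 0.45)]
key_lug [([204.0, 220.0, 30.0, 50.0], 0.93), ([230.0, 156.0, 58.0, 23.0], 0.78), ([309.0, 176.0, 55.0, 43.0], 0.76), ([398.0, 208.0, 22.0, 50.0], 0.65)]
top {'fovy': 53.346, 'cx': 323.304, 'cy': 240.076, 'rvec': [2.184, -2.177, 0.09], 'tvec': [0.015, 0.57, 1.041]} 0.9961555989583334
fork_key [([489.0, 339.0, 74.0, 48.0], 0.95), ([394.0, 345.0, 48.0, 65.0], 0.89), ([348.0, 158.0, 27.0, 31.0], 0.68)]
mill [([350.0, 218.0, 100.0, 140.0], 0.57)]
bamboo_spoon [([199.0, 242.0, 27.0, 94.0], 0.65)]
nut_bowl
[... 584 characters left out ...]
key_lug []
{'clock': 1.2, 'joints': array([-1.35158929,  0.43453128,  0.02500005,  1.57321824, -0.01158979,
        1.13396308, -0.07510771]), 'dq': array([ 8.02827727e-04, -1.30473533e-03, -3.74671642e-04, -9.49406984e-04,
       -2.26421467e-03,  9.13602313e-05,  1.00714445e-03]), 'joint_efforts': array([ 1.73605258e-03, -6.67691088e+01,  9.84769128e-01, -3.14794672e+01,
       -6.05369755e-02,  3.31656716e-02,  1.64600903e-05]), 'position': array([0.19770946, 0.59292122, 0.22671533]), 'ee_rot': array([5.03448283e-01, 3.10096623e+00, 3.65165621e-05]), 'force': array([0.24846077, 0.45756651, 0.13860097]), 'ft_torque': array([0.04532554, 0.0144581 , 0.05753247]), 'width': 0.9998784995810246}
```

View pics/top0.png

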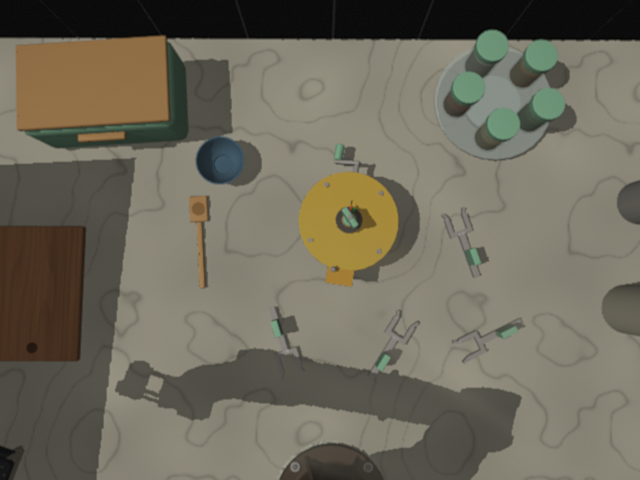

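View pics/scene0.png

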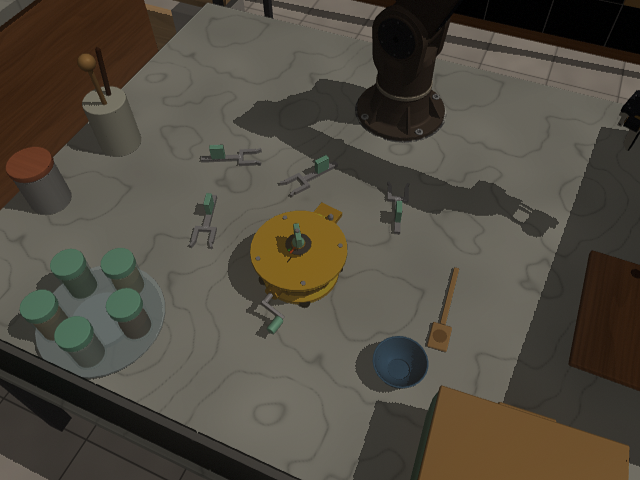

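```bash
python3 - <<'E'
from h import *
s,im,d=snap('top','t1.png'); W=cloud('top',d)
np.save('W0.npy',W)
for u,v in [(462,242),(487,340),(395,343),(285,340)]: print(W[v,u],np.hypot(*W[v,u,:2]))
c=np.hstack([cv2.resize(im[190:290,410:510],(400,400),interpolation=cv2.INTER_CUBIC),cv2.resize(im[160:300,280:420],(400,400),interpolation=cv2.INTER_CUBIC)]);cv2.imwrite('pics/c1.png',c[:,:,::-1])
hsv=cv2.cvtColor(im,cv2.COLOR_RGB2HSV)
# cover top
ym=(W[...,2]>.083)&(W[...,2]<.097)&(np.hypot(W[...,0]-W[218,350,0],W[...,1]-W[218,350,1])<.2)
P=W[ym]; print('cover',len(P),P.mean(0),P.min(0),P.max(0))
# key A region: z
sub=W[200:285,435:495]; m=(sub[...,2]>.005); Q=sub[m]; print('key',len(Q),Q.min(0),Q.max(0))
lug=Q[Q[:,2]>.03]; print('lug',lug.mean(0),lug[:,2].max(), len(lug))
np.set_printoptions(suppress=True,precision=3)
E
```

```text
[ 0.56784167 -0.29568142  0.00908711] 0.6402121996378576
[ 0.3499415  -0.34658783  0.00978093] 0.49252632307047733
[ 0.34208957 -0.14312021  0.00510746] 0.3708216099753382
[0.34766296 0.10192862 0.00349835] 0.36229680720666785
cover 7539 [ 0.59817488 -0.03381896  0.08935895] [ 0.46928963 -0.13933258  0.08302885] [0.70950152 0.06858432 0.09582179]
key 692 [ 0.47359281 -0.36956382  0.0050236 ] [ 0.66408192 -0.24865501  0.05423466]
lug [ 0.53311882 -0.31029736  0.04575915] 0.054234661008743856 147
```

View pics/c1.png

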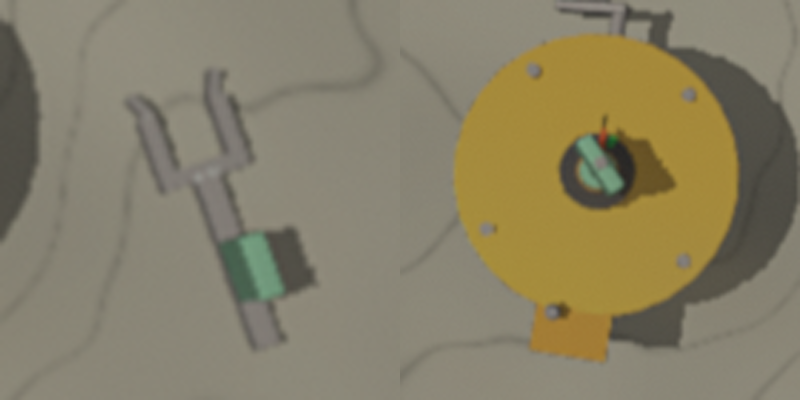

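```bash
cat >> h.py <<'E'
np.set_printoptions(suppress=True,precision=4)
def go(pos,yaw,s=None):
    """delta to target: tool down, tool x at world yaw deg; prints shift in present tool frame (mm), and turn about tool z after, plus tilt"""
    s=s or arm.observe(); Rc=R.from_rotvec(s['ee_rot']); c,si=np.cos(np.radians(yaw)),np.sin(np.radians(yaw))
    Rt=R.from_matrix(np.array([[c,si,0],[si,-c,0],[0,0,-1.]]))
    x=Rc.as_matrix()[:,0]
    print('pos',np.round(s['position'],4),'yaw',round(np.degrees(np.arctan2(x[1],x[0])),2),'F',np.round(s['force'],2),'T',np.round(s['ft_torque'],3),'w',round(s['width']*91.8,2),'t',round(s['clock'],2),'j7',round(s['joints'][6],2))
    print('shift mm (tool)',np.round(Rc.inv().apply(np.array(pos)-s['position'])*1e3,2),'turn',np.round((Rc.inv()*Rt).as_rotvec(degrees=True),2))
def circfit(P,r=None):
    from scipy.optimize import least_squares
    f=(lambda p:np.hypot(P[:,0]-p[0],P[:,1]-p[1])-p[2]) if r is None else (lambda p:np.hypot(P[:,0]-p[0],P[:,1]-p[1])-r)
    p0=list(P.mean(0)[:2])+([.1] if r is None else []); q=least_squares(f,p0,loss='soft_l1',f_scale=.002); return q.x,np.abs(q.fun).mean()
E
python3 - <<'E'
from h import *
W=np.load('W0.npy'); c=W[218,350]
ym=(W[...,2]>.080)&(W[...,2]<.099)&(np.hypot(W[...,0]-c[0],W[...,1]-c[1])<.2)
P=W[ym]; cen=np.array([.60,-.034])
for it in range(3):
    a=np.arctan2(P[:,1]-cen[1],P[:,0]-cen[0]); r=np.hypot(*(P[:,:2]-cen).T)
    E=[]
    for k in np.arange(-180,180,3):
        m=(np.abs(np.degrees(a)-k)<1.5)
        if m.any() and abs(abs(k)-180)>25: i=np.where(m)[0][r[m].argmax()]; E.append(P[i,:2])
    x,e=circfit(np.array(E)); cen=x[:2]
print('mill circ',x,e)
T=P[r>.112]; T=T[np.abs(T[:,1]-cen[1])<.06]; print('tongue',len(T),T.mean(0),T.min(0),T.max(0)); v=T.mean(0)[:2]-cen; print('yaw',np.degrees(np.arctan2(-v[1],-v[0])))
go([cen[0]-.05,cen[1],.28],175)
E
```

```text
mill circ [ 0.6052 -0.0349  0.104 ] 0.0004510787846894738
tongue 312 [ 0.4839 -0.0154  0.0894] [ 0.4693 -0.0446  0.0829] [0.5022 0.0135 0.0938]
yaw -9.135028242183218
pos [0.1977 0.5929 0.2267] yaw 161.56 F [ 0.58  0.05 -0.34] T [ 0.027  0.006 -0.027] w 91.62 t 1.25 j7 -0.08
shift mm (tool) [-537.74 -482.5   -53.29] turn [  0.    -0.   -13.44]
```

```bash
python3 -m pendant '[[[-0.036,-0.032,-0.0035],[0,0,0],0.09],[[-0.036,-0.032,-0.0035],[0,0,0],0.09],[[-0.036,-0.032,-0.0035],[0,0,0],0.09],[[-0.036,-0.032,-0.0035],[0,0,0],0.09],[[-0.036,-0.032,-0.0035],[0,0,0],0.09],[[-0.036,-0.032,-0.0035],[0,0,0],0.09],[[-0.036,-0.032,-0.0035],[0,0,0],0.09],[[-0.036,-0.032,-0.0035],[0,0,0],0.09],[[-0.036,-0.032,-0.0035],[0,0,0],0.09],[[-0.036,-0.032,-0.0035],[0,0,0],0.09]]'
python3 -m pendant '[[[-0.036,-0.032,-0.0035],[0,0,0],0.09],[[-0.036,-0.032,-0.0035],[0,0,0],0.09],[[-0.036,-0.032,-0.0035],[0,0,0],0.09],[[-0.036,-0.032,-0.0035],[0,0,0],0.09],[[-0.03,-0.032,-0.0035],[0,0,-7],0.09],[[0,0,0],[0,0,-6.4],0.09],[[0,0,0],[0,0,0],0.09]]'
python3 - <<'E'
from h import *
s,im,d=snap('wrist','w1.png'); go([.555,-.035,.28],175,s)
np.savez('w1.npz',im=im,d=d); import pickle; pickle.dump(s,open('w1.pkl','wb'))
E
```

```text
clock: 2.5
position: [0.4387, 0.1741, 0.2621]
ee_rot: [0.503, 3.1, 0.001]
force: [1.7, 0.5, -0.0]
width: 0.98
clock: 3.38
position: [0.5524, -0.0317, 0.2792]
ee_rot: [-0.141, -3.138, -0.0]
force: [0.8, 0.1, -0.1]
width: 0.976
pos [ 0.5524 -0.0317  0.2792] yaw 174.87 F [ 0.76  0.11 -0.14] T [ 0.037 -0.031  0.049] w 89.62 t 3.38 j7 1.56
shift mm (tool) [-2.84 -3.03 -0.82] turn [ 0.01 -0.   -0.13]
```

View pics/w1.png

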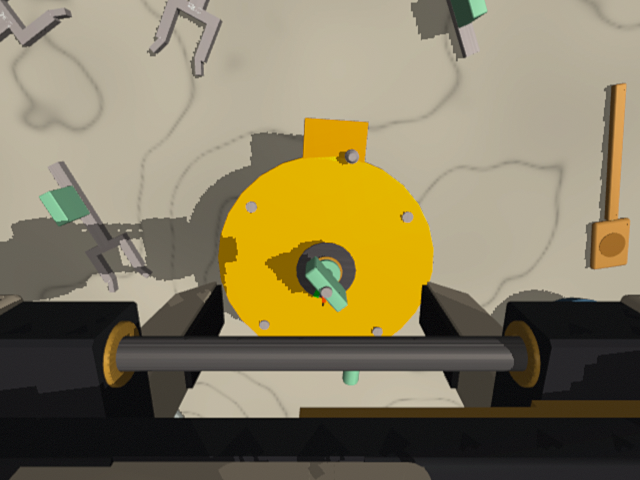

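```bash
cat > mill.py <<'E'
from h import *
import pickle
from scipy.optimize import least_squares
z=np.load('w1.npz'); im=z['im']; d=z['d']; s=pickle.load(open('w1.pkl','rb'))
W=cloud('wrist',d,s)
hsv=cv2.cvtColor(im,cv2.COLOR_RGB2HSV)
yel=((hsv[...,0]>12)&(hsv[...,0]<32)&(hsv[...,1]>170)&(W[...,2]>.08)&(W[...,2]<.1)).astype(np.uint8)
yel[325:]=0
n,l,st,c=cv2.connectedComponentsWithStats(yel); k=1+st[1:,4].argmax(); m=(l==k).astype(np.uint8)
print('z cover',np.nanmedian(W[m>0][:,2]))
cnt=max(cv2.findContours(m,cv2.RETR_EXTERNAL,cv2.CHAIN_APPROX_NONE)[0],key=len)[:,0]
P=np.array([ray('wrist',u,v,.09,s) for u,v in cnt if v<320])[:,:2]
def res(p):
    cx,cy,a,zs=p; ca,sa=np.cos(a),np.sin(a); x=(P[:,0]-cx)*ca+(P[:,1]-cy)*sa; y=-(P[:,0]-cx)*sa+(P[:,1]-cy)*ca
    # sdf of union of disc r105 and box x in[-135,0], |y|<28
    d1=np.hypot(x,y)-.105; qx=np.abs(x+.0675)-.0675; qy=np.abs(y)-.028
    d2=np.hypot(np.maximum(qx,0),np.maximum(qy,0))+np.minimum(np.maximum(qx,qy),0)
    return np.minimum(d1,d2)
q=least_squares(lambda p:res(np.r_[p,0]),[.605,-.035,-.15],loss='soft_l1',f_scale=.0015)
print('mill',q.x[:2],np.degrees(q.x[2]),'mean res',np.abs(q.fun).mean())
cx,cy,a=q.x
Rm=np.array([[np.cos(a),-np.sin(a)],[np.sin(a),np.cos(a)]])
M=lambda x,y,zz:np.r_[Rm@[x,y]+[cx,cy],zz]
o=im.copy()
for p in [(0,0,.107),(-.105,.0155,.103),(-.135,.028,.09),(-.135,-.028,.09),(.031,0,.109),(.028,0,.107),(-.028,0,.107),(0,.028,.107),(0,-.028,.107)]:
    u,v=proj('wrist',M(*p),s)[0]; cv2.circle(o,(int(round(u)),int(round(v))),1,(255,0,255),-1); print(p,np.round([u,v],1))
cv2.imwrite('pics/m1.png',cv2.resize(o[110:350,210:440],(690,720))[:600,:,::-1])
E
python3 mill.py
```

```text
z cover 0.09088502282684713
mill [ 0.6067 -0.0318] -9.034945118062751 mean res 0.0011361586052221115
(0, 0, 0.107) [325.4 271.5]
(-0.105, 0.0155, 0.103) [351.8 157.8]
(-0.135, 0.028, 0.09) [368.  122.6]
(-0.135, -0.028, 0.09) [304.  118.1]
(0.031, 0, 0.109) [323.1 302.5]
(0.028, 0, 0.107) [323.3 298.8]
(-0.028, 0, 0.107) [327.5 242.9]
(0, 0.028, 0.107) [355.3 273.3]
(0, -0.028, 0.107) [295.4 269.6]
```

View pics/m1.png

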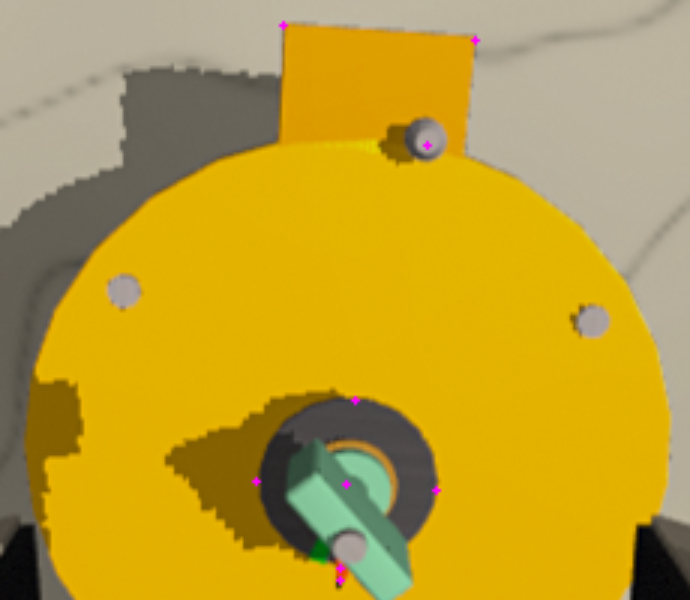

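```bash
python3 - <<'E'
from h import *
a=np.radians(19.6)
go([.533+.045*np.cos(a),-.31+.045*np.sin(a),.22],199.6)
E
```

```text
pos [ 0.5523 -0.0311  0.2792] yaw 174.83 F [ 0.34  0.42 -0.28] T [ 0.049  0.075 -0.039] w 89.95 t 3.42 j7 1.56
shift mm (tool) [ -46.77 -260.67   59.06] turn [  0.02  -0.01 -24.77]
```

```bash
python3 -m pendant '[[[-0.008,-0.0435,0.003],[0,0,0],0.09],[[-0.008,-0.0435,0.003],[0,0,0],0.09],[[-0.008,-0.0435,0.012],[0,0,0],0.09],[[-0.008,-0.0435,0.014],[0,0,0],0.09],[[-0.008,-0.0435,0.014],[0,0,0],0.09],[[-0.007,-0.0435,0.013],[0,0,-8.4],0.09],[[0,0,0],[0,0,-8.2],0.09],[[0,0,0],[0,0,-8.2],0.09],[[0,0,0],[0,0,0],0.09]]'
python3 - <<'E'
from h import *
import pickle
s,im,d=snap('wrist','w2.png'); go([.5754,-.2949,.22],199.6,s)
np.savez('w2.npz',im=im,d=d); pickle.dump(s,open('w2.pkl','wb'))
E
```

```text
clock: 4.55
position: [0.5766, -0.2946, 0.2202]
ee_rot: [-0.536, 3.095, 0.001]
force: [-0.6, -0.1, -0.2]
width: 0.986
pos [ 0.5766 -0.2946  0.2202] yaw -160.34 F [-0.58 -0.09 -0.17] T [ 0.078  0.05  -0.038] w 90.51 t 4.55 j7 2.45
shift mm (tool) [1.18 0.15 0.21] turn [0.03 0.02 0.06]
```

View pics/w2.png

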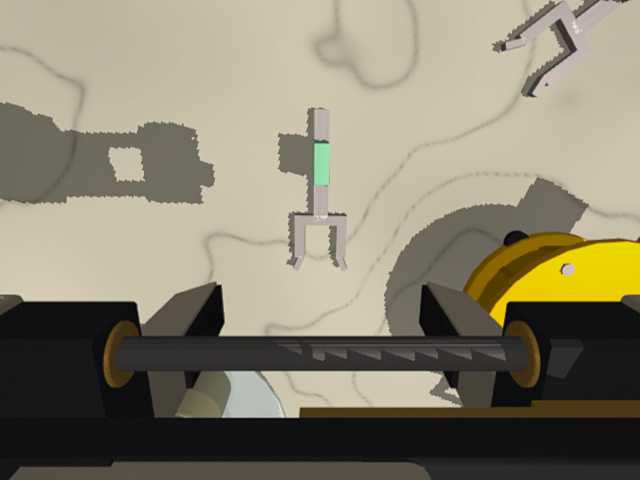

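```bash
cat > key.py <<'E'
from h import *
import pickle,sys
def keyfit(npz,pkl):
    z=np.load(npz); im=z['im']; d=z['d']; s=pickle.load(open(pkl,'rb')); W=cloud('wrist',d,s)
    reg=np.zeros((480,640),bool); reg[95:285,270:370]=1
    hsv=cv2.cvtColor(im,cv2.COLOR_RGB2HSV)
    lug=reg&(hsv[...,0]>50)&(hsv[...,0]<90)&(hsv[...,1]>60)
    L=W[lug&(W[...,2]>.045)]; top=np.median(L[:,2]); v,u=np.where(lug&(W[...,2]>.045))
    ru=cv2.minAreaRect(np.c_[u,v].astype(np.float32)); lc=ray('wrist',*ru[0],.049,s)
    steel=reg&(W[...,2]>.006)&(W[...,2]<.016)&~lug
    v,u=np.where(steel); S=np.array([ray('wrist',a,b,.01,s) for a,b in zip(u,v)])[:,:2]
    print('lug top z',top,'centre',lc,'rect',ru,'steel z',np.median(W[steel][:,2]))
    print('lug L/W', cv2.minAreaRect((np.array([ray('wrist',a,b,.049,s) for b,a in np.argwhere(lug&(W[...,2]>.045))])[:,:2]*1000).astype(np.float32)))
    # axis: handle pixels
    mv,mu=np.where(steel&(np.arange(480)[:,None]<210)); H=np.array([ray('wrist',a,b,.01,s) for a,b in zip(mu,mv)])[:,:2]
    # centre per row
    rows=np.unique(mv); C=np.array([H[mv==r].mean(0) for r in rows]); c0=C.mean(0); _,_,vt=np.linalg.svd(C-c0); dx=vt[0]*np.sign(vt[0][0]); print('axis yaw(handle)',np.degrees(np.arctan2(dx[1],dx[0])))
    yaw=np.arctan2(dx[1],dx[0])
    for off in [0,-.5,.5,]:
        pass
    e=np.array([np.cos(yaw),np.sin(yaw)]); t=(S-lc[:2])@e; n=(S-lc[:2])@[-e[1],e[0]]
    print('extent along x rel lug -> key x', t.min()-.08,t.max()-.08,'lateral',n.min(),n.max())
    j=t>.05; print('jaw lateral mean',n[j].mean(), 'handle lateral', ((H-lc[:2])@[-e[1],e[0]]).mean())
    for x0 in np.arange(-.13,.04,.01):
        k=np.abs(t-.08-x0)<.003
        if k.any(): print(round(x0,3),np.round([n[k].min(),n[k].max()],4),k.sum())
    return lc,yaw
if __name__=='__main__': keyfit('w2.npz','w2.pkl')
E
python3 key.py
```

```text
lug top z 0.04990789664045833 centre [ 0.5338 -0.3093  0.049 ] rect ((320.96234130859375, 163.0171356201172), (15.61892032623291, 42.45237350463867), 2.12109637260437) steel z 0.010898723259897297
lug L/W ((534.0883178710938, -309.19140625), (35.69000244140625, 13.379627227783203), 17.790618896484375)Traceback (most recent call last):
  File "key.py", line 28, in <module>
    if __name__=='__main__': keyfit('w2.npz','w2.pkl')
                             ~~~~~~^^^^^^^^^^^^^^^^^^^
  File "key.py", line 15, in keyfit
    mv,mu=np.where(steel&(np.arange(480)[:,None]<210)); H=np.array([ray('wrist',a,b,.01,s) for a,b in zip(mu,mv)])[:,:2]
                                                                    ~~~^^^^^^^^^^^^^^^^^^^
  File "h.py", line 21, in ray
    M,f,cx,cy=Tcw(n,s); r=M[:3,:3]@np.array([(u-cx)/f,(v-cy)/f,1]); t=(z-M[2,3])/r[2]; return M[:3,3]+t*r
              ~~~^^^^^
  File "h.py", line 7, in Tcw
    p=arm.camera_params(n); f=240/np.tan(np.radians(p['fovy'])/2)
ValueError: time passes only in moves, steps and waits
```

```bash
python3 - <<'E'
t=open('h.py').read()
t=t.replace("def Tcw(n,s=None):\n    p=arm.camera_params(n);","_C={}\ndef Tcw(n,s=None):\n    if n not in _C: _C[n]=arm.camera_params(n)\n    p=_C[n];")
open('h.py','w').write(t)
E
python3 key.py
```

```text
lug top z 0.04990789664045833 centre [ 0.5338 -0.3093  0.049 ] rect ((320.96234130859375, 163.0171356201172), (15.61892032623291, 42.45237350463867), 2.12109637260437) steel z 0.010898723259897297
lug L/W ((534.0883178710938, -309.19140625), (35.69000244140625, 13.379627227783203), 17.790618896484375)
axis yaw(handle) 18.8002212799265
extent along x rel lug -> key x -0.12506036312164565 0.0330599694151585 lateral -0.027435582890219527 0.027507265024103708
jaw lateral mean 0.0002702515346739558 handle lateral 9.943724547057359e-05
-0.12 [-0.0061  0.0069] 105
-0.11 [-0.0069  0.0071] 110
-0.1 [-0.0068  0.0064] 104
-0.05 [-0.0064  0.0064] 84
-0.04 [-0.0063  0.0065] 84
-0.03 [-0.0062  0.0067] 84
-0.02 [-0.0251  0.0259] 298
-0.01 [-0.0251  0.0262] 111
-0.0 [-0.0252  0.0256] 108
0.01 [-0.0253  0.0259] 110
0.02 [-0.0253  0.0261] 83
0.03 [-0.0274  0.0275] 68
```

```bash
python3 - <<'E'
from h import *
go([.5338,-.3093,.017],198.8)
E
```

```text
pos [ 0.5765 -0.2947  0.2203] yaw -160.44 F [-0.24  1.79  0.05] T [ 0.067  0.033 -0.043] w 89.85 t 4.6 j7 2.45
shift mm (tool) [ 45.25   0.42 203.24] turn [0.02 0.02 0.76]
```

```bash
python3 -m pendant '[[[0.045,0.0004,0.02],[0,0,0.8],0.07],[[0,0,0.045],[0,0,0],0.06],[[0,0,0.045],[0,0,0],0.05],[[0,0,0.045],[0,0,0],0.05],[[0,0,0.03],[0,0,0],0.05],[[0,0,0.018],[0,0,0],0.05],[[0,0,0],[0,0,0],0.05],[[0,0,0],[0,0,0],0.05]]'
python3 - <<'E'
from h import *
import pickle
s,im,d=snap('wrist','w3.png'); go([.5338,-.3093,.017],198.8,s)
E
```

```text
clock: 5.6
position: [0.5347, -0.3107, 0.0185]
ee_rot: [-0.516, 3.097, -0.002]
force: [0.0, 0.3, 0.6]
width: 0.545
pos [ 0.5347 -0.3107  0.0185] yaw -161.08 F [0.01 0.32 0.64] T [ 0.078  0.017 -0.004] w 50.07 t 5.6 j7 2.57
shift mm (tool) [0.38 1.63 1.47] turn [-0.08  0.07  0.12]
```

View pics/w3.png

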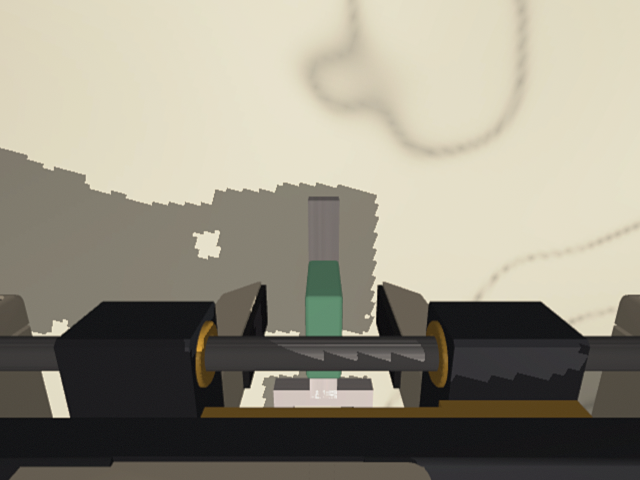

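```bash
python3 -m pendant '[[[0,0.0015,0.001],[0,0,0],0.05],[[0,0,0],[0,0,0],0.03],[[0,0,0],[0,0,0],0.005],[[0,0,0],[0,0,0],0.005],[[0,0,0],[0,0,0],0.005],[[0,0,0],[0,0,0],0.005],[[0,0,0],[0,0,0],0.005]]' 25
python3 - <<'E'
from h import *
go([.5338,-.3093,.017],198.8)
E
```

```text
clock: 6.52
position: [0.5334, -0.309, 0.0162]
ee_rot: [-0.517, 3.099, -0.0]
force: [-0.1, -0.6, 1.1]
width: 0.149
pos [ 0.5334 -0.309   0.0162] yaw -161.05 F [-0.12 -0.59  1.07] T [-0.109 -0.02  -0.028] w 13.67 t 6.53 j7 2.57
shift mm (tool) [-0.31 -0.44 -0.79] turn [-0.01  0.    0.15]
```

```bash
cat >> h.py <<'E'
MC=np.array([.6067,-.0318]); MY=np.radians(-9.03)
def mw(x,y,z):
    return np.array([MC[0]+x*np.cos(MY)-y*np.sin(MY),MC[1]+x*np.sin(MY)+y*np.cos(MY),z])
def rel(s):
    p=s['position'][:2]-MC; return p[0]*np.cos(MY)+p[1]*np.sin(MY),-p[0]*np.sin(MY)+p[1]*np.cos(MY)
E
python3 -m pendant '[[[0,0,-0.01],[0,0,0],0.005],[[0,0,-0.04],[0,0,0],0.005],[[0,0,-0.045],[0,0,0],0.005],[[0,0,-0.045],[0,0,0],0.005],[[0,0,-0.01],[0,0,0],0.005],[[0,0,0],[0,0,0],0.005]]'
python3 - <<'E'
from h import *
go(mw(-.147,0,.15),180-9.03)
E
```

```text
clock: 7.28
position: [0.5335, -0.3088, 0.1668]
ee_rot: [-0.517, 3.098, -0.001]
force: [-0.7, -0.2, -0.8]
width: 0.154
pos [ 0.5335 -0.3088  0.1668] yaw -161.04 F [-0.68 -0.17 -0.81] T [ 0.001  0.049 -0.013] w 14.14 t 7.28 j7 2.51
shift mm (tool) [-29.48 307.19  16.66] turn [-0.01  0.06 27.99]
```

```bash
python3 -m pendant '[[[-0.0042,0.03,0],[0,0,0],0.005],[[-0.0042,0.045,0],[0,0,0],0.005],[[-0.0042,0.047,0],[0,0,0],0.005],[[-0.0042,0.047,0],[0,0,0],0.005],[[-0.0042,0.047,0],[0,0,0],0.005],[[-0.0042,0.047,0],[0,0,0],0.005],[[-0.0043,0.044,0],[0,0,9],0.005],[[0,0,0],[0,0,9.5],0.005],[[0,0,0],[0,0,9.5],0.005],[[0,0,0],[0,0,0],0.005]]'
python3 - <<'E'
from h import *
import pickle
s,im,d=snap('wrist','w4.png'); go(mw(-.147,0,.15),180-9.03,s); print(rel(s)); np.savez('w4.npz',im=im,d=d); pickle.dump(s,open('w4.pkl','wb'))
s,im,d=snap('top','t4.png'); cv2.imwrite('pics/t4c.png',cv2.resize(im[160:320,260:440],(720,600),interpolation=cv2.INTER_CUBIC)[:,:,::-1])
E
```

```text
clock: 8.52
position: [0.4604, -0.0088, 0.165]
ee_rot: [-0.245, -3.129, 0.001]
force: [0.6, -1.0, -1.5]
width: 0.151
pos [ 0.4604 -0.0088  0.165 ] yaw 171.04 F [ 0.6  -1.   -1.55] T [-0.032  0.043 -0.008] w 13.87 t 8.53 j7 1.44
shift mm (tool) [-1.13  0.23 14.99] turn [-0.06 -0.14  0.07]
(np.float64(-0.14809523370894215), np.float64(-0.00021264862579584848))
```

View pics/w4.png

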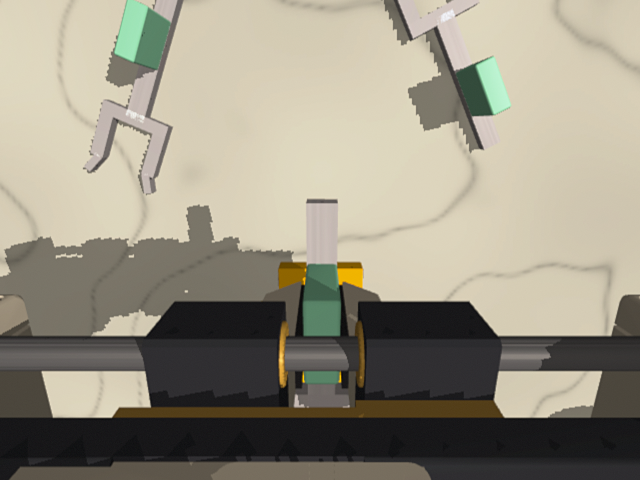

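View pics/t4c.png

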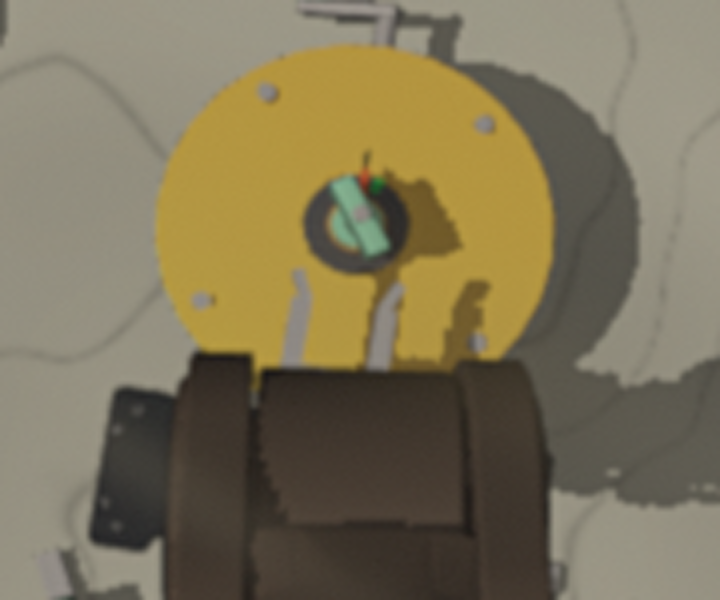

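```bash
python3 - <<'E'
from h import *
a=ray('top',334.5,233.3,.159);b=ray('top',359.2,237.3,.159);c=ray('top',349.2,219.2,.107)
print(a,b,np.linalg.norm(a-b),(a+b)/2,c)
m=(a+b)/2-c; ca,sa=np.cos(MY),np.sin(MY); print('in mill axes tips mid rel flange', m[0]*ca+m[1]*sa,-m[0]*sa+m[1]*ca,'tip line angle',np.degrees(np.arctan2((b-a)[0],-(b-a)[1])))
E
```

```text
[ 0.5722 -0.0043  0.159 ] [ 0.5646 -0.0523  0.159 ] 0.04859989722660692 [ 0.5684 -0.0283  0.159 ] [ 0.6064 -0.0358  0.107 ]
in mill axes tips mid rel flange -0.038745755339785685 0.001418930976838901 tip line angle -9.036030969156105
```

```bash
python3 -m pendant '[[[-0.0005,0,0.02],[0,0,0],0.005],[[0,0,0.02],[0,0,0],0.005],[[0,0,0.01],[0,0,0],0.005],[[0,0,0.004],[0,0,0],0.005],[[0,0,0.002],[0,0,0],0.005],[[0,0,0],[0,0,0],0.005]]'
python3 - <<'E'
from h import *
import pickle
s=arm.observe(); go(mw(-.147,0,.1065),180-9.03,s); print(rel(s))
s,im,d=snap('scene','s5.png'); cv2.imwrite('pics/s5c.png',cv2.resize(im[180:310,230:380],(690,598),interpolation=cv2.INTER_CUBIC)[:,:,::-1])
s,im,d=snap('top','t5.png'); cv2.imwrite('pics/t5c.png',cv2.resize(im[160:320,260:440],(720,600),interpolation=cv2.INTER_CUBIC)[:,:,::-1])
E
```

```text
clock: 9.38
position: [0.4622, -0.0091, 0.1105]
ee_rot: [0.247, 3.131, 0.0]
force: [0.0, -0.7, -1.4]
width: 0.154
pos [ 0.4622 -0.0091  0.1105] yaw 170.97 F [ 0.04 -0.66 -1.36] T [-0.009  0.066  0.   ] w 14.14 t 9.38 j7 1.49
shift mm (tool) [0.76 0.21 4.02] turn [ 0.01  0.03 -0.  ]
(np.float64(-0.14624543424244404), np.float64(-0.00021311013207908971))
```

View pics/s5c.png

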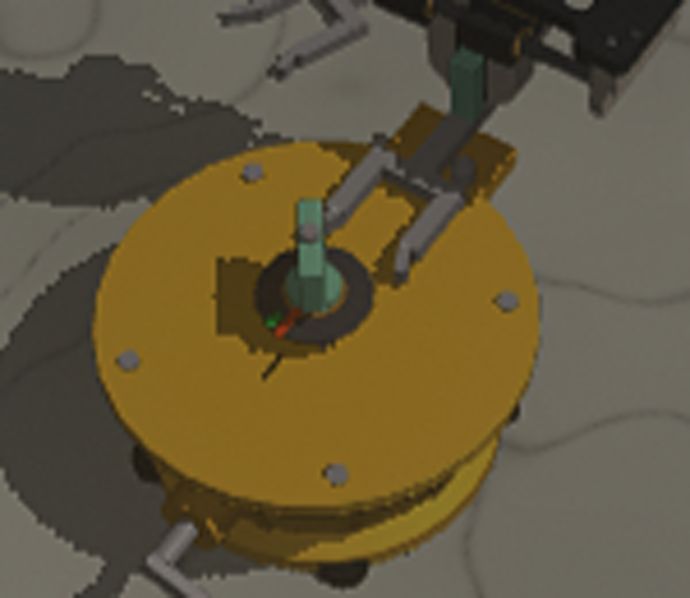

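View pics/t5c.png

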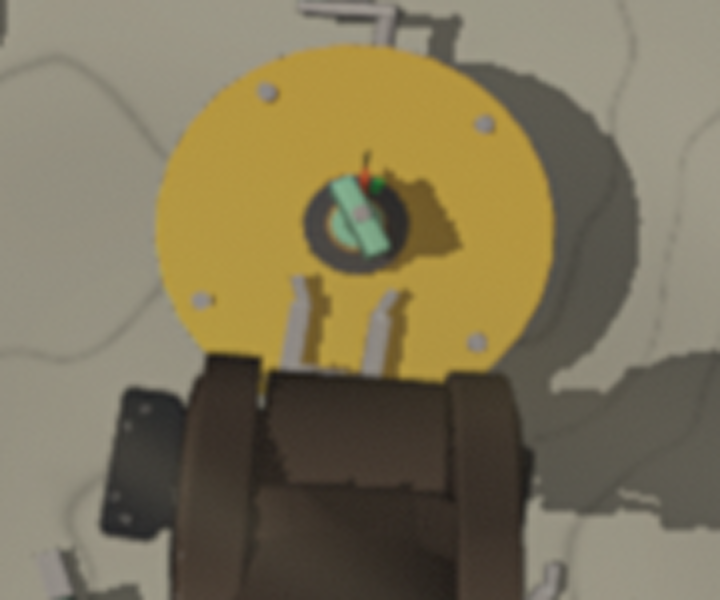

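```bash
python3 - <<'E'
from h import *
im=cv2.imread('pics/t5.png')[:,:,::-1].astype(int)
for v in (246,249,252,255): print(v,[tuple(im[v,u]) and int(im[v,u,0]-im[v,u,2]) for u in range(326,364)])
hsv=cv2.cvtColor(im.astype(np.uint8),cv2.COLOR_RGB2HSV)
dark=((hsv[...,2]<75)&(hsv[...,1]<120)).astype(np.uint8); dark[:,:330]=0; dark[:200]=0;dark[235:]=0;dark[:,365:]=0
ys,xs=np.where(dark); print('flange dark bbox',xs.min(),xs.max(),ys.min(),ys.max())
print(proj('top',[mw(0,0,.107),mw(-.028,0,.107),mw(0,.028,.107),mw(0,-.028,.107)]))
E
```

```text
246 [114, 113, 113, 115, 110, 74, 21, 9, 11, 13, 24, 54, 73, 72, 87, 110, 115, 113, 111, 111, 112, 111, 112, 113, 112, 95, 47, 16, 12, 13, 17, 37, 63, 71, 71, 85, 108, 113]
249 [113, 114, 114, 114, 95, 48, 15, 10, 12, 20, 47, 69, 72, 70, 87, 109, 113, 112, 112, 111, 112, 112, 113, 114, 109, 71, 21, 10, 12, 13, 21, 50, 71, 71, 78, 97, 111, 112]
252 [114, 114, 116, 109, 73, 22, 10, 11, 13, 24, 54, 73, 72, 86, 108, 114, 113, 112, 112, 112, 112, 112, 113, 113, 96, 46, 14, 9, 11, 17, 36, 62, 71, 71, 86, 109, 113, 111]
255 [111, 118, 115, 95, 48, 14, 9, 11, 19, 43, 69, 74, 73, 90, 112, 116, 114, 112, 114, 114, 114, 113, 115, 109, 72, 21, 10, 11, 12, 20, 50, 73, 70, 72, 87, 108, 113, 111]
flange dark bbox 337 361 209 231
[[347.2738 219.0629]
 [345.1418 232.4291]
 [333.8425 216.8947]
 [360.7142 221.2326]]
```

```bash
python3 - <<'E'
from h import *
im=cv2.imread('pics/t5.png')[:,:,::-1]
k=ray('top',343.2,252,.1035); ca,sa=np.cos(MY),np.sin(MY)
# flange: edge fit vs yellow: subpixel contour of (R-B)
D=im[:,:,0].astype(float)-im[:,:,2]
big=cv2.resize(D,None,fx=4,fy=4,interpolation=cv2.INTER_CUBIC)
E=[]
for a in np.radians(list(range(20,70,4))+list(range(95,165,4))+list(range(170,265,4))):
    for r in np.arange(8,18,.1):
        u=349+r*np.cos(a); v=220+r*np.sin(a); x=cv2.getRectSubPix(D.astype(np.float32),(1,1),(u,v))[0,0]
        if x>60 and r>8.2: E.append((u,v,r)); break
E=np.array(E)
P=np.array([ray('top',u,v,.107) for u,v,_ in E])
c,e=circfit(P); c2,e2=circfit(P,.028); print('flange',c,e,c2,e2)
for cc in (c[:2],c2): m=k[:2]-cc; print('key axis pt rel flange in mill axes',m[0]*ca+m[1]*sa,-m[0]*sa+m[1]*ca)
print('mill wrist',MC,'mill top .6052,-.0349', 'E r',E[:,2])
E
```

```text
flange [ 0.6061 -0.0355  0.0281] 0.00025325334662351857 [ 0.6061 -0.0355] 0.0002650276825280598
key axis pt rel flange in mill axes -0.06815478618558715 0.001279245120420108
key axis pt rel flange in mill axes -0.06810014815823083 0.0012208188537929082
mill wrist [ 0.6067 -0.0318] mill top .6052,-.0349 E r [13.5 13.5 13.4 13.4 13.3 13.5 13.6 13.6 13.4 13.2 13.  12.8 12.7 12.7
 12.8 12.8 12.8 12.8 12.9 12.9 12.8 12.9 13.  13.1 13.1 13.2 13.4 13.4
 13.4 13.3 13.4 13.6 13.6 13.6 13.7 13.8 13.8 13.8 13.9 13.8 13.8 13.8
 13.8 13.8 13.8 13.7 13.7 13.9 14.1 14.2 14.1 14.1 14.2 14.2 14.2]
```

```bash
python3 - <<'E'
from h import *
import pickle
z=np.load('w1.npz'); im=z['im']; s=pickle.load(open('w1.pkl','rb'))
g=cv2.GaussianBlur(im,(0,0),.7); D=g[:,:,0].astype(np.float32)-g[:,:,2]
E=[]
for a in np.radians(list(range(-70,30,4))+list(range(-175,-100,5))):
    for r in np.arange(20,40,.1):
        u=326+r*np.cos(a); v=270+r*np.sin(a); x=cv2.getRectSubPix(D,(1,1),(u,v))[0,0]
        if x>70: E.append((u,v,r)); break
E=np.array(E);print(E[:,2])
P=np.array([ray('wrist',u,v,.107,s) for u,v,_ in E])
c,e=circfit(P); c2,e2=circfit(P,.028); print(c,e,c2,e2)
for cc in (c[:2],c2): m=cc-MC; print(m[0]*np.cos(MY)+m[1]*np.sin(MY),-m[0]*np.sin(MY)+m[1]*np.cos(MY))
E
```

```text
[27.5 27.5 27.8 27.9 28.  28.  28.  28.1 28.4 28.4 28.3 28.5 28.7 28.8
 28.7 28.6 28.6 28.9 28.9 28.7 28.6 28.8 28.7 28.4 28.3 30.3 30.2 29.9
 29.9 30.  29.7 29.5 29.6 29.5 29.1 28.8 28.8 28.7 28.4 28.3]
[ 0.6056 -0.0318  0.0275] 0.00012589629024165232 [ 0.6061 -0.032 ] 0.00022916676105309806
-0.001084730385159777 -0.00017002383918182464
-0.0005129867068987072 -0.00032448659955142546
```

```bash
python3 -m pendant '[[[0,-0.001,0.0015],[0,0,0],0.005],[[0,0,0.001],[0,0,0],0.005],[[0,0,0.0005],[0,0,0],0.005],[[0,0,0],[0,0,0],0.005]]'
python3 - <<'E'
from h import *
s=arm.observe(); go(mw(-.147,0,.1065),180-9.03,s); print(rel(s))
E
```

```text
clock: 9.98
position: [0.4618, -0.01, 0.1072]
ee_rot: [-0.248, -3.132, -0.0]
force: [-0.1, -0.2, -0.9]
width: 0.148
pos [ 0.4618 -0.01    0.1072] yaw 170.96 F [-0.14 -0.23 -0.85] T [ 0.01   0.032 -0.001] w 13.57 t 9.97 j7 1.49
shift mm (tool) [0.47 1.23 0.69] turn [ 0.   -0.01 -0.01]
(np.float64(-0.14652520091210952), np.float64(-0.001234872434257038))
```

```bash
python3 -m pendant '[[[-0.006,0,0.0002],[0,0,0],0.005],[[-0.006,0,0.0002],[0,0,0],0.005],[[-0.005,0,0],[0,0,0],0.005],[[0,0,0],[0,0,0],0.005]]'
python3 -m pendant '[[[-0.004,0,0],[0,0,0],0.005],[[-0.004,0,0],[0,0,0],0.005],[[-0.003,0,0],[0,0,0],0.005],[[0,0,0],[0,0,0],0.005]]'
python3 - <<'E'
from h import *
s=arm.observe(); go(mw(-.08,0,.1065),180-9.03,s); print(rel(s))
s,im,d=snap('top','t6.png'); cv2.imwrite('pics/t6c.png',cv2.resize(im[170:270,290:410],(720,600),interpolation=cv2.INTER_CUBIC)[:,:,::-1])
E
```

```text
clock: 10.48
position: [0.4791, -0.0128, 0.1068]
ee_rot: [0.248, 3.132, -0.0]
force: [0.0, 0.0, -1.0]
width: 0.151
clock: 10.98
position: [0.4897, -0.0145, 0.1068]
ee_rot: [0.248, 3.132, 0.0]
force: [-1.3, 0.5, 0.3]
width: 0.155
pos [ 0.4897 -0.0145  0.1068] yaw 170.95 F [-1.33  0.46  0.34] T [ 0.005  0.032 -0.031] w 14.26 t 10.97 j7 1.52
shift mm (tool) [-38.23   1.25   0.31] turn [ 0.    0.01 -0.02]
(np.float64(-0.11823516229943225), np.float64(-0.0012351283333943454))
```

View pics/t6c.png

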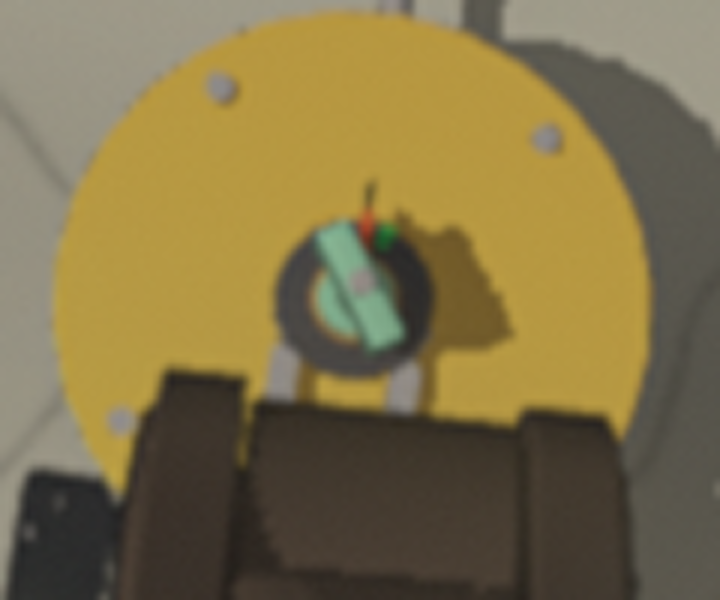

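```bash
python3 - <<'E'
from h import *
im=cv2.imread('pics/t6.png')[:,:,::-1]
D=(im[:,:,0].astype(np.float32)-im[:,:,2])
f=np.array([.6061,-.0355])
for v in (232,233,234,235,236): print(v,[int(D[v,u]) for u in range(330,366)])
im=cv2.imread('pics/t5.png')[:,:,::-1]
for n,uu in (('t5',[(252,330.2,335.8,350.7,356.0)]),):
    for v,*q in uu:
        for x in q:
            m=ray('top',x,v,.1035)[:2]-f; print(n,-m[0]*np.sin(MY)+m[1]*np.cos(MY))
E
```

```text
232 [81, 101, 114, 108, 68, 18, 9, 11, 17, 37, 64, 72, 74, 78, 69, 56, 41, 31, 27, 23, 27, 31, 36, 51, 53, 19, 11, 13, 12, 20, 49, 72, 90, 112, 117, 115]
233 [48, 85, 113, 104, 61, 17, 9, 11, 19, 44, 67, 75, 89, 108, 109, 99, 89, 82, 78, 75, 79, 84, 87, 90, 67, 21, 12, 12, 12, 20, 49, 73, 88, 111, 116, 115]
234 [45, 89, 112, 97, 49, 15, 9, 12, 19, 47, 72, 75, 88, 113, 118, 115, 113, 113, 113, 111, 112, 113, 114, 105, 64, 18, 10, 13, 14, 24, 54, 73, 89, 111, 116, 114]
235 [54, 95, 108, 82, 37, 13, 10, 11, 20, 49, 71, 72, 87, 111, 116, 115, 116, 117, 118, 117, 117, 118, 118, 105, 56, 16, 10, 12, 16, 31, 58, 74, 87, 111, 116, 114]
236 [52, 85, 84, 56, 25, 11, 10, 10, 17, 41, 58, 59, 73, 94, 99, 104, 107, 112, 114, 114, 114, 114, 115, 98, 48, 14, 10, 12, 17, 36, 62, 75, 91, 112, 116, 115]
t5 0.027604879963163284
t5 0.016251254518336342
t5 -0.013959095830152415
t5 -0.024705619137935564
```

```bash
python3 - <<'E'
from h import *
f=np.array([.6061,-.0355])
for v,q in ((234,(333.77,338.75,354.1,359.5)),):
    for x in q:
        m=ray('top',x,v,.1005)[:2]-f; print(m[0]*np.cos(MY)+m[1]*np.sin(MY),-m[0]*np.sin(MY)+m[1]*np.cos(MY))
E
```

```text
-0.03430784331314103 0.026233640166224082
-0.0326560347725668 0.01607501836716596
-0.0275643491450383 -0.015238846005867319
-0.025773041123415764 -0.026255389552104418
```

```bash
python3 -m pendant '[[[-0.004,0,0],[0,0,0],0.005],[[-0.005,0,0],[0,0,0],0.005],[[-0.005,0,0],[0,0,0],0.005],[[-0.005,0,0],[0,0,0],0.005],[[-0.004,0,0],[0,0,0],0.005],[[0,0,0],[0,0,0],0.005]]'
python3 -m pendant '[[[-0.004,0,0],[0,0,0],0.005],[[-0.004,0,0],[0,0,0],0.005],[[-0.002,0,0],[0,0,0],0.005],[[0,0,0],[0,0,0],0.005]]'
python3 - <<'E'
from h import *
s=arm.observe(); go(mw(-.08,0,.1065),180-9.03,s); print(rel(s))
E
```

```text
clock: 11.78
position: [0.5125, -0.0181, 0.1068]
ee_rot: [0.248, 3.132, -0.0]
force: [0.5, -0.1, -0.6]
width: 0.151
clock: 12.28
position: [0.5222, -0.0197, 0.1068]
ee_rot: [0.248, 3.132, -0.0]
force: [-0.9, 0.4, -1.4]
width: 0.147
pos [ 0.5222 -0.0197  0.1068] yaw 170.95 F [-0.89  0.41 -1.37] T [0.07  0.049 0.021] w 13.53 t 12.28 j7 1.54
shift mm (tool) [-5.35  1.29  0.28] turn [-0.    0.   -0.02]
(np.float64(-0.08535413664288385), np.float64(-0.0012854107358567842))
```

No resistance so far; small final steps until contact.

```bash
python3 -m pendant '[[[-0.0015,0,0],[0,0,0],0.005],[[-0.0015,0,0],[0,0,0],0.005],[[0,0,0],[0,0,0],0.005]]'
python3 -m pendant '[[[-0.0008,0,0],[0,0,0],0.005],[[0,0,0],[0,0,0],0.005]]'
python3 -m pendant '[[[-0.0007,0,0],[0,0,0],0.005],[[0,0,0],[0,0,0],0.005]]'
python3 -m pendant '[[[-0.0005,0,0],[0,0,0],0.005],[[0,0,0],[0,0,0],0.005]]'
```

```text
clock: 12.65
position: [0.5251, -0.0201, 0.1068]
ee_rot: [0.248, 3.132, 0.0]
force: [0.1, -0.2, -1.2]
width: 0.151
clock: 12.9
position: [0.5259, -0.0202, 0.1068]
ee_rot: [0.248, 3.132, 0.0]
force: [0.9, 0.2, -1.6]
width: 0.151
clock: 13.15
position: [0.5266, -0.0203, 0.1068]
ee_rot: [0.248, 3.132, 0.0]
force: [0.2, 0.8, -1.7]
width: 0.152
clock: 13.4
position: [0.5268, -0.0204, 0.1067]
ee_rot: [-0.248, -3.131, -0.0]
force: [-1.3, -0.1, -0.3]
width: 0.148
```

```bash
python3 - <<'E'
from h import *
s=arm.observe(); go(mw(-.08,0,.1065),180-9.03,s); print(rel(s))
s,im,d=snap('top','t7.png'); cv2.imwrite('pics/t7c.png',cv2.resize(im[170:270,290:410],(720,600),interpolation=cv2.INTER_CUBIC)[:,:,::-1])
E
```

```text
pos [ 0.5268 -0.0204  0.1067] yaw 170.96 F [-1.3  -0.07 -0.27] T [0.054 0.198 0.005] w 13.6 t 13.4 j7 1.54
shift mm (tool) [-0.67  1.26  0.24] turn [-0.   -0.02 -0.01]
(np.float64(-0.08067472788324456), np.float64(-0.0012634541437319333))
```

```bash
python3 -m pendant '[[[0.0004,0,0.0003],[0,0,0],0.005],[[0,0,0.0003],[0,0,0],0.005],[[0,0,0],[0,0,0],0.005]]'
python3 -m pendant '[[[0,0,0],[0,0,0],0.016],[[0,0,0],[0,0,0],0.02],[[0,0,0],[0,0,0],0.03],[[0,0,0],[0,0,0],0.04],[[0,0,0],[0,0,0],0.05],[[0,0,0],[0,0,0],0.05]]'
python3 - <<'E'
from h import *
s,im,d=snap('wrist','w8.png'); go(mw(-.08,0,.1065),180-9.03,s); print(rel(s))
E
```

```text
clock: 13.82
position: [0.5267, -0.0203, 0.1062]
ee_rot: [0.248, 3.132, 0.0]
force: [0.8, 0.7, -1.0]
width: 0.151
clock: 14.58
position: [0.5266, -0.0203, 0.1062]
ee_rot: [0.248, 3.132, 0.0]
force: [0.2, -0.6, -0.6]
width: 0.539
pos [ 0.5266 -0.0203  0.1062] yaw 170.96 F [ 0.2  -0.57 -0.58] T [-0.001  0.016 -0.034] w 49.52 t 14.57 j7 1.54
shift mm (tool) [-0.86  1.25 -0.26] turn [ 0.    0.   -0.01]
(np.float64(-0.08085749201786033), np.float64(-0.0012531787998298453))
```

View pics/w8.png

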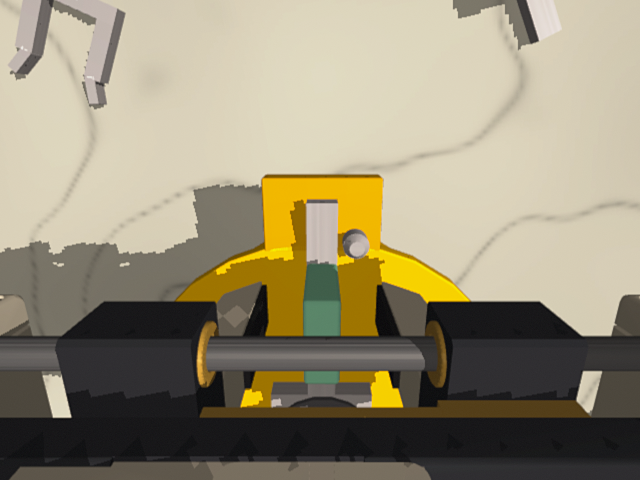

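```bash
python3 -m pendant '[[[0,0,-0.02],[0,0,0],0.05],[[0,0,-0.045],[0,0,0],0.06],[[0,0,-0.045],[0,0,0],0.09],[[0,0,-0.045],[0,0,0],0.09],[[-0.02,0,-0.01],[0,0,0],0.09],[[-0.01,0,0],[0,0,0],0.09],[[0,0,0],[0,0,0],0.09]]'
python3 - <<'E'
from h import *
import pickle
s,im,d=snap('wrist','w9.png'); go(mw(-.08,0,.1065),180-9.03,s); print(rel(s));np.savez('w9.npz',im=im,d=d); pickle.dump(s,open('w9.pkl','wb'))
cv2.imwrite('pics/w9c.png',cv2.resize(im[140:340,210:440],(690,600),interpolation=cv2.INTER_CUBIC)[:,:,::-1])
E
```

```text
clock: 15.5
position: [0.556, -0.0252, 0.27]
ee_rot: [-0.248, -3.13, 0.001]
force: [-0.2, 0.7, 0.4]
width: 0.978
pos [ 0.556  -0.0252  0.27  ] yaw 170.94 F [-0.17  0.69  0.39] T [0.005 0.008 0.03 ] w 89.76 t 15.5 j7 1.49
shift mm (tool) [ 28.57   1.51 163.56] turn [-0.04 -0.1  -0.03]
(np.float64(-0.05113675314729685), np.float64(-0.001405820972210349))
```

View pics/w9c.png

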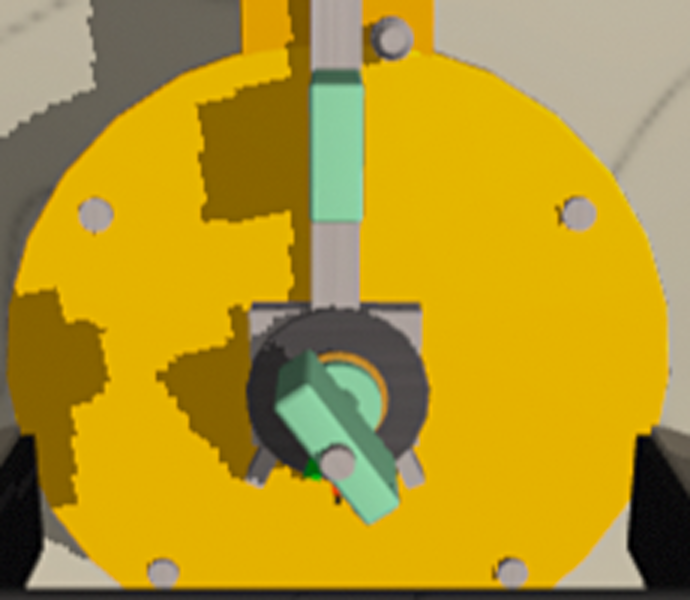

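```bash
cat > chk.py <<'E'
from h import *
import pickle,sys
def run(tag,cu,cv_,ang,zl=.139):
    z=np.load(tag+'.npz'); im=z['im'];d=z['d']; s=pickle.load(open(tag+'.pkl','rb')); W=cloud('wrist',d,s)
    hsv=cv2.cvtColor(im,cv2.COLOR_RGB2HSV)
    mint=(hsv[...,0]>50)&(hsv[...,0]<90)&(hsv[...,1]>50)
    rel2=lambda p:np.array([(p[0]-MC[0])*np.cos(MY)+(p[1]-MC[1])*np.sin(MY),-(p[0]-MC[0])*np.sin(MY)+(p[1]-MC[1])*np.cos(MY)])
    v,u=np.where(mint&(W[...,2]>.135)&(W[...,2]<.145)&(np.arange(480)[:,None]<cv_-25))
    if len(u)>200:
        P=np.array([rel2(ray('wrist',a,b,.139,s)) for a,b in zip(u,v)]); r=cv2.minAreaRect((P*1000).astype(np.float32)); print('lug',np.round(r[0],2),r[1],r[2], 'bbox centre',(P.min(0)+P.max(0))/2)
    g=cv2.GaussianBlur(im,(0,0),.7); D=g[:,:,0].astype(np.float32)-g[:,:,2]
    return im,d,s,W,mint,rel2
if __name__=='__main__':
    im,d,s,W,mint,rel2=run('w9',323,271,0)
    # wing top
    m=mint&(W[...,2]>.145)&(W[...,2]<.156); v,u=np.where(m)
    P=np.array([rel2(ray('wrist',a,b,.15,s)) for a,b in zip(u,v)])*1000; r=cv2.minAreaRect(P.astype(np.float32)); print('wing',r,len(u),np.median(W[m][:,2]))
    for n,p in dict(fl=(0,0,.107),tab=(.031,0,.109),post=(-.105,.0155,.103)).items(): print(n,proj('wrist',mw(*p),s))
E
python3 chk.py
```

```text
lug [-80.43  -0.21] (13.234214782714844, 35.43359375) 89.93614959716797 bbox centre [-0.0804 -0.0002]
wing ((-2.415325164794922, 0.44753074645996094), (44.55885314941406, 12.954265594482422), 35.49441146850586) 691 0.15059332213902943
fl [[321.8583 272.6074]]
tab [[321.89   304.6085]]
post [[340.2456 154.0195]]
```

```bash
python3 -m pendant '[[[-0.025,0,0],[0,0,4],0.09],[[-0.0246,0.0019,0],[0,0,8.5],0.09],[[0,0,0],[0,0,10],0.09],[[0,0,0],[0,0,10],0.09],[[0,0,0],[0,0,10],0.09],[[0,0,0],[0,0,10],0.07],[[0,0,0],[0,0,10],0.06],[[0,0,0],[0,0,10],0.05]]'
python3 -m pendant '[[[0,0,0],[0,0,10],0.05],[[0,0,0],[0,0,10],0.05],[[0,0,0],[0,0,10],0.05],[[0,0,0],[0,0,10],0.05],[[0,0,0],[0,0,10],0.05],[[0,0,0],[0,0,10],0.05],[[0,0,0],[0,0,10],0.05],[[0,0,0],[0,0,9],0.05],[[0,0,0],[0,0,3],0.05],[[0,0,0],[0,0,0],0.05]]'
python3 - <<'E'
from h import *
import pickle
s,im,d=snap('wrist','w10.png'); go(mw(-.0015,-.0011,.121),26.5,s); print(rel(s));np.savez('w10.npz',im=im,d=d); pickle.dump(s,open('w10.pkl','wb'))
print(s['joints'])
E
```

```text
clock: 16.55
position: [0.6042, -0.0325, 0.2701]
ee_rot: [-2.058, -2.372, 0.002]
force: [0.2, -1.0, 0.4]
width: 0.699
clock: 17.8
position: [0.6045, -0.0325, 0.2703]
ee_rot: [-3.109, -0.45, 0.003]
force: [0.6, 0.4, -1.0]
width: 0.546
pos [ 0.6045 -0.0325  0.2703] yaw 16.46 F [ 0.61  0.39 -0.97] T [ 0.007  0.128 -0.031] w 50.09 t 17.8 j7 -0.86
shift mm (tool) [  0.77   0.4  149.28] turn [ -0.04   0.1  -10.04]
(np.float64(-0.002086568026078748), np.float64(-0.001021702242908213))
[-0.7026  0.5242  1.0519  1.6121 -0.4696  1.2848 -0.8553]
```

View pics/w10.png

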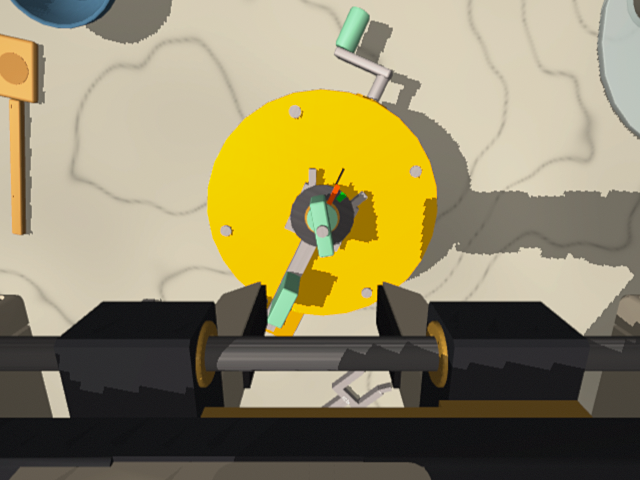

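```bash
cat > wing.py <<'E'
from h import *
import pickle,sys
def wing(tag):
    z=np.load(tag+'.npz'); im=z['im'];d=z['d']; s=pickle.load(open(tag+'.pkl','rb')); W=cloud('wrist',d,s)
    hsv=cv2.cvtColor(im,cv2.COLOR_RGB2HSV); mint=(hsv[...,0]>50)&(hsv[...,0]<90)&(hsv[...,1]>50)
    m=mint&(W[...,2]>.145)&(W[...,2]<.158); 
    n,l,st,c=cv2.connectedComponentsWithStats(m.astype(np.uint8)); k=1+st[1:,4].argmax()
    v,u=np.where(l==k)
    P=np.array([ray('wrist',a,b,.15,s)[:2] for a,b in zip(u,v)])*1000; r=cv2.minAreaRect(P.astype(np.float32)); print('wing',r,len(u),np.median(W[m][:,2]))
    p=np.array(r[0])/1000-MC; print('rel',p[0]*np.cos(MY)+p[1]*np.sin(MY),-p[0]*np.sin(MY)+p[1]*np.cos(MY))
if __name__=='__main__': wing(sys.argv[1])
E
python3 wing.py w10
python3 -c "
import cv2;im=cv2.imread('pics/w10.png');cv2.imwrite('pics/w10c.png',cv2.resize(im[160:260,270:390],(720,600),interpolation=cv2.INTER_CUBIC))"
```

```text
wing ((607.0654907226562, -31.098636627197266), (44.50505828857422, 12.022022247314453), 26.43993377685547) 753 0.15086080273777236
rel 0.00025088083821737744 0.000750035235220556
```

View pics/w10c.png

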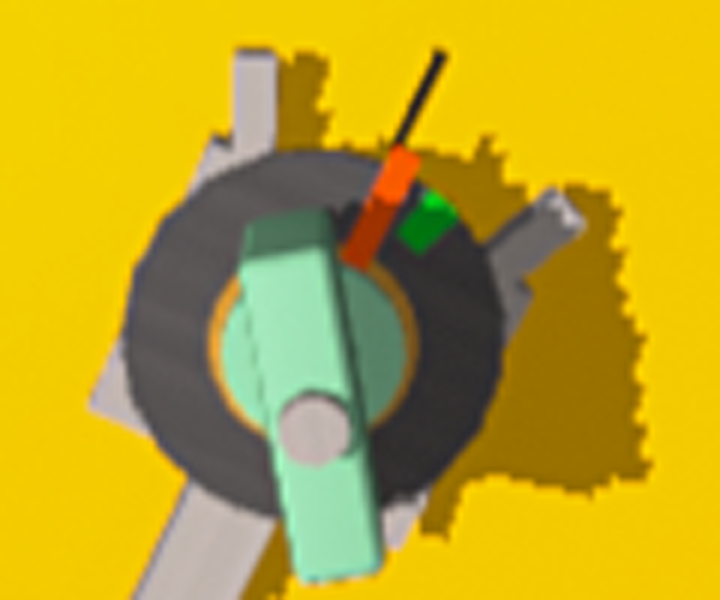

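```bash
python3 - <<'E'
from h import *
import pickle
r2=lambda p:np.array([(p[0]-MC[0])*np.cos(MY)+(p[1]-MC[1])*np.sin(MY),-(p[0]-MC[0])*np.sin(MY)+(p[1]-MC[1])*np.cos(MY)])*1000
for tag,c0,angs,rr in (('w9',(323,271),list(range(-70,30,4))+list(range(-175,-100,5)),(20,40)),('w10',(323,216),list(range(-100,-70,4))+list(range(-200,-120,5))+list(range(-25,-15,3)),(22,40))):
    z=np.load(tag+'.npz'); im=z['im']; s=pickle.load(open(tag+'.pkl','rb'))
    D=cv2.GaussianBlur(im,(0,0),.7).astype(np.float32); hsv=cv2.cvtColor(im,cv2.COLOR_RGB2HSV)
    V=cv2.GaussianBlur(im,(0,0),.7).max(2).astype(np.float32)
    E=[]
    for a in np.radians(angs):
        for r in np.arange(rr[0],rr[1],.1):
            u=c0[0]+r*np.cos(a); v=c0[1]+r*np.sin(a)
            if cv2.getRectSubPix(V,(1,1),(u,v))[0,0]>120: E.append((u,v,r)); break
    E=np.array(E); P=np.array([ray('wrist',u,v,.107,s) for u,v,_ in E]); c,e=circfit(P,.028); print(tag,len(E),'flange',r2(c),e)
    W=cloud('wrist',z['d'],s)
    mint=(hsv[...,0]>50)&(hsv[...,0]<90)&(hsv[...,1]>50)&(W[...,2]>.136)&(W[...,2]<.1455)
    n,l,st,cc=cv2.connectedComponentsWithStats(mint.astype(np.uint8))
    for k in range(1,n):
        if st[k,4]>150:
            v,u=np.where(l==k); P=np.array([r2(ray('wrist',a,b,.139,s)) for a,b in zip(u,v)]); print('  mint',np.round(cv2.minAreaRect(P.astype(np.float32))[0],2),cv2.minAreaRect(P.astype(np.float32))[1:])
E
```

```text
w9 40 flange [-3.6436 -3.0177] 0.0008062752609375018
  mint [-81.63  -2.26] ((13.24070930480957, 35.45939636230469), 89.9358139038086)
  mint [-7.16  1.17] ((43.68531799316406, 12.324487686157227), 50.06001281738281)
w10 26 flange [-0.6396 -0.7828] 0.0007816275031631274
  mint [-78.86   0.39] ((37.50249099731445, 14.1525239944458), 0.04868751019239426)
```

```bash
for i in 1 2; do python3 - <<'E'
from h import *
a=arm.camera_params('wrist');b=arm.camera_params('wrist'); print(np.round(a['mount'],5).tolist(),a['cx'],a['cy'],a['fovy']); print(np.abs(np.array(a['mount'])-b['mount']).max())
E
done; python3 chk.py|head -1
```

```text
[[-0.00077, -0.95607, -0.29315, 0.08032], [1.0, -0.00067, -0.00044, -0.00082], [0.00022, -0.29315, 0.95607, -0.1591], [0.0, 0.0, 0.0, 1.0]] 321.3099711865477 238.95565743700806 64.3876506943075
0.0
[[-0.00077, -0.95607, -0.29315, 0.08032], [1.0, -0.00067, -0.00044, -0.00082], [0.00022, -0.29315, 0.95607, -0.1591], [0.0, 0.0, 0.0, 1.0]] 321.3099711865477 238.95565743700806 64.3876506943075
0.0
lug [-81.63  -2.26] (13.24070930480957, 35.45939636230469) 89.9358139038086 bbox centre [-0.0816 -0.0023]
```

```bash
python3 -m pendant '[[[0.0004,0.0005,0],[0,0,-6],0.05],[[0,0,0.03],[0,0,-4],0.05],[[0,0,0.04],[0,0,0],0.05],[[0,0,0.04],[0,0,0],0.045],[[0,0,0.03],[0,0,0],0.04],[[0,0,0.009],[0,0,0],0.04],[[0,0,0],[0,0,0],0.04],[[0,0,0],[0,0,0],0.04]]'
python3 - <<'E'
from h import *
import pickle
s,im,d=snap('wrist','w11.png'); go(mw(-.0016,-.0012,.121),26.5,s); print(rel(s),s['joints'])
E
```

```text
clock: 18.85
position: [0.6067, -0.0333, 0.1236]
ee_rot: [3.058, 0.719, 0.003]
force: [0.1, -0.6, -0.0]
width: 0.441
pos [ 0.6067 -0.0333  0.1236] yaw 26.47 F [ 0.05 -0.64 -0.01] T [-0.07   0.116 -0.035] w 40.48 t 18.85 j7 -0.59
shift mm (tool) [-1.3  -1.3   2.56] turn [ 0.05 -0.1  -0.03]
(np.float64(0.00020889960773928828), np.float64(-0.001501459941437827)) [-0.6015  0.6435  0.885   1.7864 -0.5868  0.9959 -0.5904]
```

View pics/w11.png

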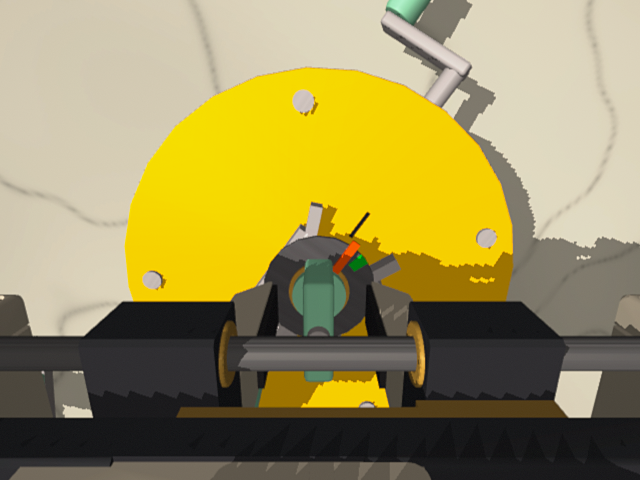

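```bash
python3 -m pendant '[[[-0.0013,-0.0013,0.0025],[0,0,0],0.04],[[0,0,0],[0,0,0],0.02],[[0,0,0],[0,0,0],0.005],[[0,0,0],[0,0,0],0.005],[[0,0,0],[0,0,0],0.005],[[0,0,0],[0,0,0],0.005]]' 40
python3 - <<'E'
from h import *
s=arm.observe(); go(mw(-.0016,-.0012,.121),26.5,s); print(rel(s))
E
```

```text
clock: 19.65
position: [0.6044, -0.0329, 0.1198]
ee_rot: [3.058, 0.718, 0.001]
force: [1.2, -1.1, -1.1]
width: 0.126
pos [ 0.6044 -0.0329  0.1198] yaw 26.44 F [ 1.24 -1.11 -1.11] T [-0.545 -0.157  0.049] w 11.58 t 19.65 j7 -0.59
shift mm (tool) [ 0.58  0.09 -1.17] turn [ 0.05 -0.01 -0.06]
(np.float64(-0.0021180918013273993), np.float64(-0.0014639915856410651))
```

```bash
python3 -m pendant '[[[0,0,0],[0,0,3],0.005],[[0,0,0],[0,0,4],0.005],[[0,0,0],[0,0,4],0.005]]'
python3 - <<'E'
from h import *
s,im,d=snap('wrist','w12.png'); go(mw(-.0016,-.0012,.121),26.5,s); print(rel(s))
cv2.imwrite('pics/w12c.png',cv2.resize(im[190:390,220:430],(630,600),interpolation=cv2.INTER_CUBIC)[:,:,::-1])
E
```

```text
clock: 20.02
position: [0.6043, -0.0327, 0.1199]
ee_rot: [3.113, 0.419, 0.001]
force: [0.9, -1.5, 0.0]
width: 0.128
pos [ 0.6043 -0.0327  0.1199] yaw 15.32 F [ 0.89 -1.52  0.  ] T [-0.427 -0.03   0.011] w 11.72 t 20.02 j7 -0.75
shift mm (tool) [ 0.6   0.17 -1.14] turn [  0.02  -0.02 -11.18]
(np.float64(-0.0022161515763116815), np.float64(-0.0012933344789305182))
```

View pics/w12c.png

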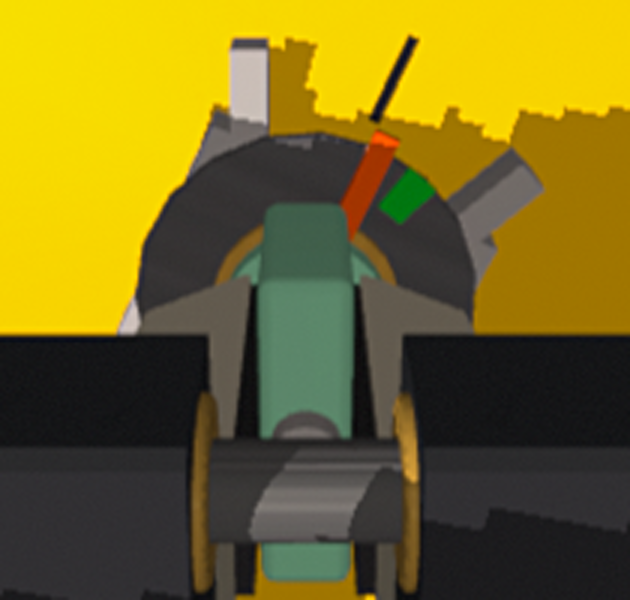

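```bash
cat > st.py <<'E'
from h import *
import sys
s,im,d=snap('wrist',sys.argv[1]+'.png'); go(mw(-.0016,-.0012,.121),26.5,s); W=cloud('wrist',d,s)
hsv=cv2.cvtColor(im,cv2.COLOR_RGB2HSV)
reg=np.zeros((480,640),bool); reg[180:330,230:430]=1
def ang(m,z,n):
    v,u=np.where(m&reg)
    if len(u)<5: print(n,'none'); return
    P=np.array([ray('wrist',a,b,z,s)[:2] for a,b in zip(u,v)]); c=mw(-.0016,-.0012,0)[:2]
    q=P-c; a=-np.degrees(np.arctan2(q[:,1],q[:,0])-MY); r=np.hypot(*q.T)*1e3
    print(n,len(u),'cw deg mean %.1f [%.1f %.1f] r %.1f-%.1f'%(a.mean(),np.percentile(a,3),np.percentile(a,97),r.min(),r.max()), 'rad %.3f'%np.radians(a.mean()), 'outer(r>25) %.3f'%np.radians(a[r>25].mean()))
ang((hsv[...,0]<11)&(hsv[...,1]>180)&(hsv[...,2]>90),.109,'tab')
ang((hsv[...,0]>50)&(hsv[...,0]<70)&(hsv[...,1]>200),.107,'green')
ang((hsv[...,2]<40),.090,'black line') if 0 else None
cv2.imwrite('pics/'+sys.argv[1]+'c.png',cv2.resize(im[190:390,220:430],(630,600),interpolation=cv2.INTER_CUBIC)[:,:,::-1])
E
python3 -m pendant '[[[0,0,0],[0,0,5],0.005],[[0,0,0],[0,0,5],0.005],[[0,0,0],[0,0,0],0.005]]'
python3 st.py w13
```

```text
clock: 20.45
position: [0.6043, -0.0325, 0.1198]
ee_rot: [3.138, 0.152, 0.0]
force: [0.2, -1.7, 0.7]
width: 0.129
pos [ 0.6043 -0.0325  0.1198] yaw 5.53 F [ 0.24 -1.72  0.75] T [-0.338 -0.024 -0.055] w 11.85 t 20.45 j7 -0.88
shift mm (tool) [ 0.64  0.3  -1.21] turn [  0.02  -0.   -20.97]
tab 236 cw deg mean -3.6 [-9.0 1.1] r 18.2-31.7 rad -0.063 outer(r>25) -0.055
green 166 cw deg mean 13.8 [8.3 19.3] r 20.0-28.1 rad 0.240 outer(r>25) 0.243
```

```bash
python3 -m pendant '[[[0,0,0],[0,0,5],0.005],[[0,0,0],[0,0,5],0.005],[[0,0,0],[0,0,0],0.005]]'
python3 st.py w14;python3 -m pendant '[[[0,0,0],[0,0,5],0.005],[[0,0,0],[0,0,4],0.005],[[0,0,0],[0,0,0],0.005]]'
python3 st.py w15
```

```text
clock: 20.88
position: [0.6043, -0.0324, 0.1198]
ee_rot: [-3.139, 0.121, -0.0]
force: [1.5, -0.6, 2.1]
width: 0.127
pos [ 0.6043 -0.0324  0.1198] yaw -4.4 F [ 1.52 -0.61  2.13] T [-0.162 -0.085 -0.017] w 11.63 t 20.88 j7 -1.02
shift mm (tool) [ 0.7   0.33 -1.2 ] turn [  0.    -0.01 -30.9 ]
tab 238 cw deg mean -3.7 [-9.0 0.9] r 18.2-31.6 rad -0.065 outer(r>25) -0.057
green 169 cw deg mean 13.6 [7.8 19.2] r 20.0-28.0 rad 0.237 outer(r>25) 0.244
clock: 21.3
position: [0.6043, -0.0322, 0.1198]
ee_rot: [-3.12, 0.366, -0.0]
force: [1.7, 0.8, 2.3]
width: 0.13
pos [ 0.6043 -0.0322  0.1198] yaw -13.37 F [1.71 0.84 2.27] T [ 0.052 -0.104 -0.017] w 11.96 t 21.3 j7 -1.15
shift mm (tool) [ 0.75  0.39 -1.2 ] turn [ -0.02  -0.02 -39.87]
tab 236 cw deg mean -4.0 [-9.3 0.6] r 18.0-31.7 rad -0.069 outer(r>25) -0.061
green 173 cw deg mean 13.2 [7.3 19.0] r 20.0-28.0 rad 0.231 outer(r>25) 0.236
```

```bash
python3 -m pendant '[[[0,0,0],[0,0,4],0.005],[[0,0,0],[0,0,3],0.005],[[0,0,0],[0,0,0],0.005]]'
python3 st.py w16;python3 -m pendant '[[[0,0,0],[0,0,4],0.005],[[0,0,0],[0,0,3],0.005],[[0,0,0],[0,0,0],0.005]]'
python3 st.py w17
```

```text
clock: 21.72
position: [0.6043, -0.0321, 0.1198]
ee_rot: [-3.092, 0.556, -0.0]
force: [0.7, 1.3, 2.6]
width: 0.129
pos [ 0.6043 -0.0321  0.1198] yaw -20.38 F [0.73 1.28 2.56] T [ 0.269 -0.295  0.015] w 11.8 t 21.73 j7 -1.25
shift mm (tool) [ 0.81  0.38 -1.2 ] turn [ -0.03  -0.02 -46.88]
tab 235 cw deg mean -3.9 [-9.2 0.5] r 18.2-31.7 rad -0.069 outer(r>25) -0.061
green 164 cw deg mean 13.3 [7.9 18.7] r 20.1-28.1 rad 0.233 outer(r>25) 0.234
clock: 22.15
position: [0.6043, -0.032, 0.1198]
ee_rot: [-3.052, 0.744, -0.0]
force: [3.5, 2.3, 3.2]
width: 0.129
pos [ 0.6043 -0.032   0.1198] yaw -27.39 F [3.53 2.26 3.21] T [ 0.517 -0.371  0.011] w 11.87 t 22.15 j7 -1.35
shift mm (tool) [ 0.85  0.36 -1.22] turn [ -0.03  -0.02 -53.89]
tab 238 cw deg mean 0.7 [-4.9 5.3] r 18.1-31.6 rad 0.012 outer(r>25) 0.021
green 165 cw deg mean 17.9 [12.5 23.3] r 19.9-28.0 rad 0.313 outer(r>25) 0.315
```

```bash
python3 -m pendant '[[[0,0,0],[0,0,2],0.005],[[0,0,0],[0,0,2],0.005],[[0,0,0],[0,0,0],0.005]]'
python3 st.py w18
```

```text
clock: 22.58
position: [0.6044, -0.032, 0.1198]
ee_rot: [-3.023, 0.854, -0.0]
force: [2.8, 3.8, 2.5]
width: 0.129
pos [ 0.6044 -0.032   0.1198] yaw -31.55 F [2.77 3.76 2.48] T [ 1.036 -0.619  0.149] w 11.82 t 22.57 j7 -1.41
shift mm (tool) [ 0.83  0.3  -1.21] turn [ -0.03  -0.02 -58.05]
tab 228 cw deg mean 4.5 [-1.2 9.1] r 18.0-31.5 rad 0.079 outer(r>25) 0.089
green 173 cw deg mean 18.9 [13.3 24.6] r 19.8-28.0 rad 0.330 outer(r>25) 0.337
```

View pics/w18c.png

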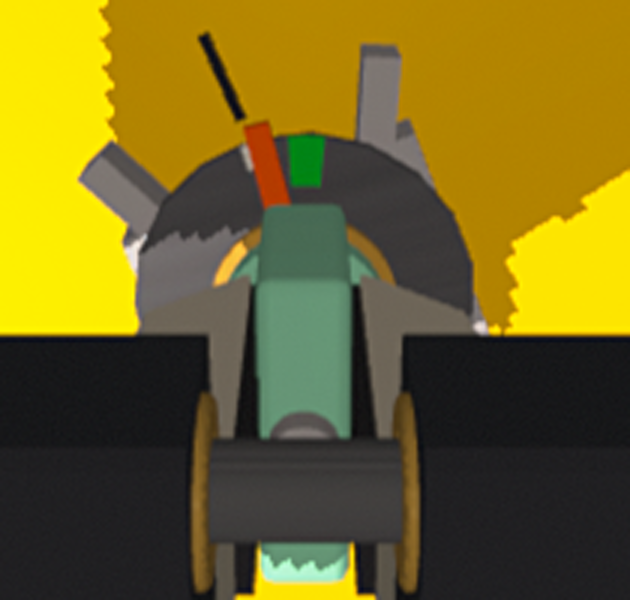

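```bash
python3 -m pendant '[[[0,0,0],[0,0,2.5],0.005],[[0,0,0],[0,0,2.5],0.005],[[0,0,0],[0,0,2.5],0.005],[[0,0,0],[0,0,0],0.005]]'
python3 st.py w19
```

```text
clock: 23.12
position: [0.6045, -0.0319, 0.1198]
ee_rot: [-2.961, 1.049, -0.0]
force: [3.7, 4.2, 3.0]
width: 0.131
pos [ 0.6045 -0.0319  0.1198] yaw -39.03 F [3.68 4.25 3.01] T [ 1.102 -0.655  0.163] w 12.06 t 23.12 j7 -1.52
shift mm (tool) [ 0.89  0.34 -1.22] turn [ -0.03  -0.02 -65.53]
tab 178 cw deg mean 11.1 [5.8 15.5] r 17.8-31.3 rad 0.194 outer(r>25) 0.207
green 113 cw deg mean 20.6 [16.9 24.3] r 19.8-27.9 rad 0.360 outer(r>25) 0.357
```

View pics/w19c.png

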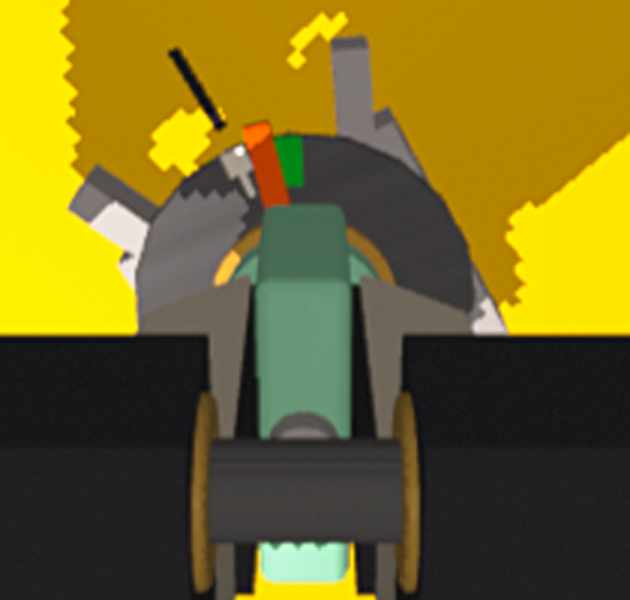

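```bash
python3 -m pendant '[[[0,0,0],[0,0,2],0.005],[[0,0,0],[0,0,2],0.005],[[0,0,0],[0,0,1.5],0.005],[[0,0,0],[0,0,0],0.005]]'
python3 st.py w20
```

```text
clock: 23.68
position: [0.6045, -0.0318, 0.1198]
ee_rot: [-2.907, 1.189, -0.0]
force: [3.4, 4.3, 2.8]
width: 0.13
pos [ 0.6045 -0.0318  0.1198] yaw -44.51 F [3.4  4.31 2.76] T [ 1.076 -0.695  0.201] w 11.89 t 23.68 j7 -1.6
shift mm (tool) [ 0.94  0.36 -1.22] turn [ -0.05  -0.02 -71.01]
tab 208 cw deg mean 16.5 [11.1 20.8] r 17.6-31.0 rad 0.288 outer(r>25) 0.300
green 37 cw deg mean 23.2 [22.0 24.5] r 19.9-27.6 rad 0.405 outer(r>25) 0.407
```

View pics/w20c.png

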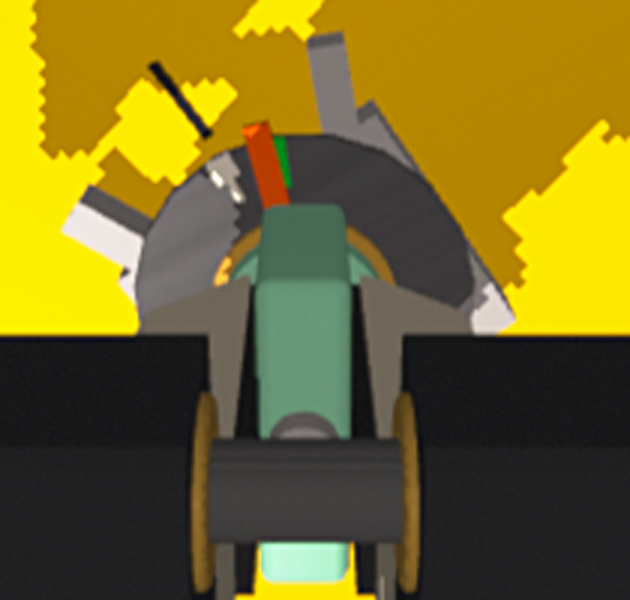

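```bash
python3 -m pendant '[[[0,0,0],[0,0,0.8],0.005],[[0,0,0],[0,0,0],0.005]]'
python3 -m pendant '[[[0,0,0],[0,0,0],0.016],[[0,0,0],[0,0,0],0.02],[[0,0,0],[0,0,0],0.03],[[0,0,0],[0,0,0],0.04],[[0,0,0],[0,0,0],0.045]]'
python3 st.py w21
```

```text
clock: 23.98
position: [0.6045, -0.0318, 0.1198]
ee_rot: [-2.899, 1.209, -0.0]
force: [4.0, 4.3, 2.8]
width: 0.127
clock: 24.6
position: [0.604, -0.0326, 0.1197]
ee_rot: [2.899, -1.211, -0.0]
force: [-0.4, 0.2, -0.7]
width: 0.475
pos [ 0.604  -0.0326  0.1197] yaw -45.35 F [-0.39  0.2  -0.65] T [0.03  0.123 0.003] w 43.64 t 24.6 j7 -1.61
shift mm (tool) [ 0.78 -0.56 -1.34] turn [  0.01   0.01 -71.85]
tab 220 cw deg mean 17.0 [11.6 21.4] r 17.8-31.2 rad 0.297 outer(r>25) 0.308
green 28 cw deg mean 23.4 [22.5 24.5] r 20.2-27.7 rad 0.409 outer(r>25) 0.410
```

View pics/w21c.png

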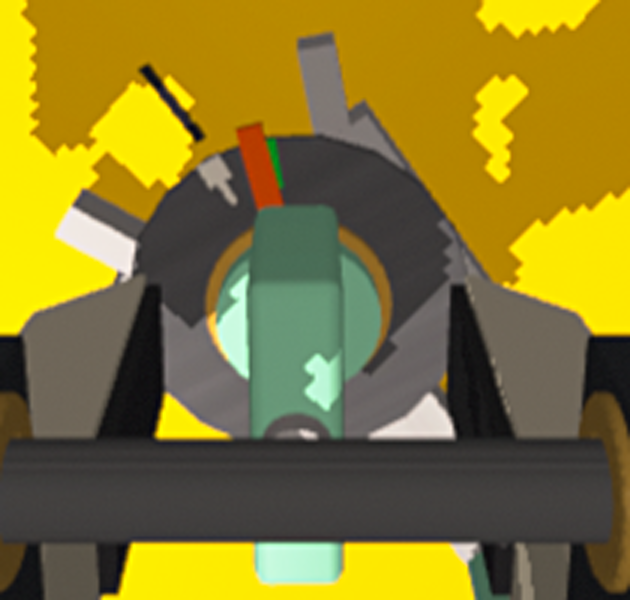

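```bash
python3 -m pendant '[[[0,0,-0.02],[0,0,0],0.05],[[0,0,-0.04],[0,0,0],0.06],[[0,0,-0.045],[0,0,0],0.06],[[0,0,-0.04],[0,0,-6],0.06],[[-0.02,0,-0.005],[0,0,-10],0.06],[[-0.02,0,0],[0,0,-10],0.06],[[0,0,0],[0,0,-9],0.06],[[0,0,0],[0,0,0],0.06]]'
python3 - <<'E'
from h import *
import pickle
s,im,d=snap('wrist','w22.png'); go(mw(-.08,-.0012,.1065),-10.4,s); print(rel(s));np.savez('w22.npz',im=im,d=d); pickle.dump(s,open('w22.pkl','wb'))
E
```

```text
clock: 25.65
position: [0.5713, -0.0103, 0.2712]
ee_rot: [-3.127, 0.285, -0.003]
force: [0.5, 0.4, 1.2]
width: 0.653
pos [ 0.5713 -0.0103  0.2712] yaw -10.41 F [0.46 0.43 1.18] T [-0.02   0.204 -0.05 ] w 59.98 t 25.65 j7 -1.32
shift mm (tool) [-41.47  18.09 164.66] turn [-0.08 -0.09 -0.01]
(np.float64(-0.03836654978898444), np.float64(0.015662824584572445))
```

View pics/w22.png

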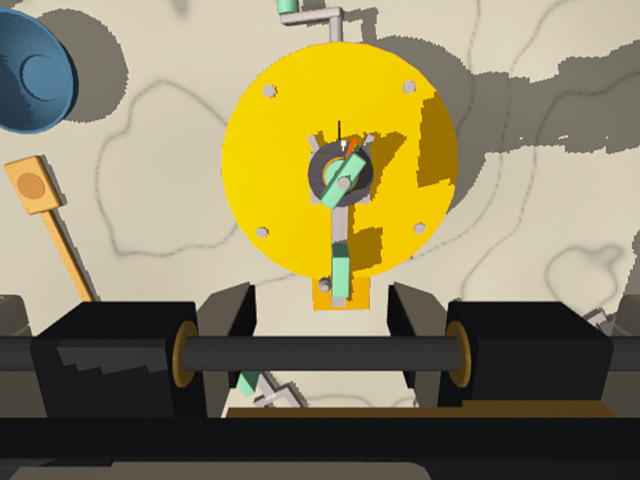

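```bash
python3 - <<'E'
from h import *
import pickle
z=np.load('w22.npz'); im=z['im'];d=z['d']; s=pickle.load(open('w22.pkl','rb')); W=cloud('wrist',d,s)
hsv=cv2.cvtColor(im,cv2.COLOR_RGB2HSV); mint=(hsv[...,0]>50)&(hsv[...,0]<90)&(hsv[...,1]>50)
m=mint&(W[...,2]>.135)&(W[...,2]<.146); m[:235]=0; m[:,:300]=0; m[:,380:]=0
v,u=np.where(m); P=np.array([ray('wrist',a,b,.139,s)[:2] for a,b in zip(u,v)])*1000; r=cv2.minAreaRect(P.astype(np.float32)); print(r,np.median(W[m][:,2]))
C=np.array([P[v==k].mean(0) for k in np.unique(v)])[3:-3]; p=np.polyfit(C[:,0],C[:,1],1); print('yaw',np.degrees(np.arctan(p[0])))
c=np.array(r[0])/1000-MC; print('rel',c[0]*np.cos(MY)+c[1]*np.sin(MY),-c[0]*np.sin(MY)+c[1]*np.cos(MY))
# flange centre rel by same camera
ru=proj('wrist',[mw(0,0,.107),mw(-.08,0,.139)],s); print(ru)
go(np.r_[np.array(r[0])/1000,.1065],-10.4)
cv2.imwrite('pics/w22c.png',cv2.resize(im[110:310,250:430],(540,600),interpolation=cv2.INTER_CUBIC)[:,:,::-1])
E
```

```text
((528.678466796875, -17.114444732666016), (13.512041091918945, 37.361534118652344), 78.70696258544922) 0.14005621453929035
yaw -10.544205130649534
rel -0.0793594787765465 0.0022579426899548474
[[340.4885 173.3707]
 [343.2959 276.0469]]
pos [ 0.5714 -0.0104  0.2709] yaw -10.56 F [0.63 0.98 0.29] T [-0.044  0.181 -0.029] w 60.03 t 25.7 j7 -1.32
shift mm (tool) [-40.92  14.58 164.31] turn [-0.05 -0.07 -0.16]
```

View pics/w22c.png

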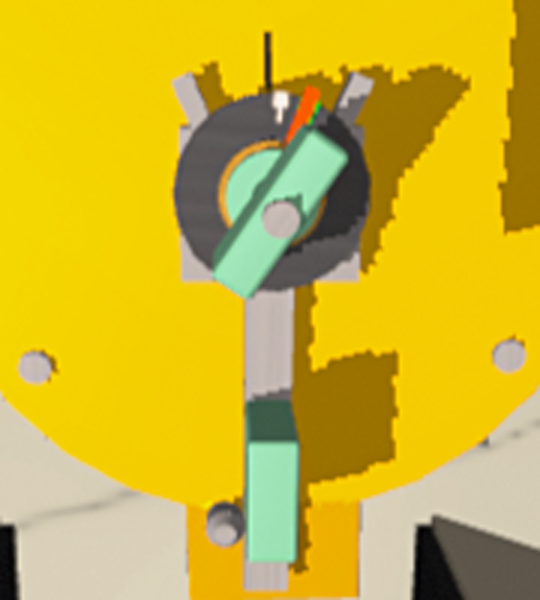

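```bash
python3 - <<'E'
from h import *
go(mw(-.0808,.00075,.1062),-10.5)
E
```

```text
pos [ 0.5714 -0.0104  0.2709] yaw -10.56 F [0.63 0.98 0.29] T [-0.044  0.181 -0.029] w 60.03 t 25.7 j7 -1.32
shift mm (tool) [-42.32  16.13 164.61] turn [-0.05 -0.07 -0.06]
```

```bash
python3 -m pendant '[[[-0.0423,0.0161,0],[0,0,0],0.05],[[0,0,0.04],[0,0,0],0.05],[[0,0,0.045],[0,0,0],0.05],[[0,0,0.04],[0,0,0],0.05],[[0,0,0.025],[0,0,0],0.05],[[0,0,0.012],[0,0,0],0.05],[[0,0,0],[0,0,0],0.05],[[0,0,0],[0,0,0],0.05]]'
python3 - <<'E'
from h import *
s,im,d=snap('wrist','w23.png'); go(mw(-.0808,.00075,.1062),-10.5,s); print(rel(s))
E
```

```text
clock: 26.7
position: [0.5275, -0.0185, 0.1087]
ee_rot: [-3.129, 0.285, -0.002]
force: [-0.6, -0.3, 0.2]
width: 0.543
pos [ 0.5275 -0.0185  0.1087] yaw -10.39 F [-0.6  -0.25  0.23] T [-0.046  0.183 -0.013] w 49.89 t 26.7 j7 -1.14
shift mm (tool) [-0.49 -0.07  2.52] turn [-0.01 -0.09  0.11]
(np.float64(-0.08031257191011902), np.float64(0.000670759378512957))
```

View pics/w23.png

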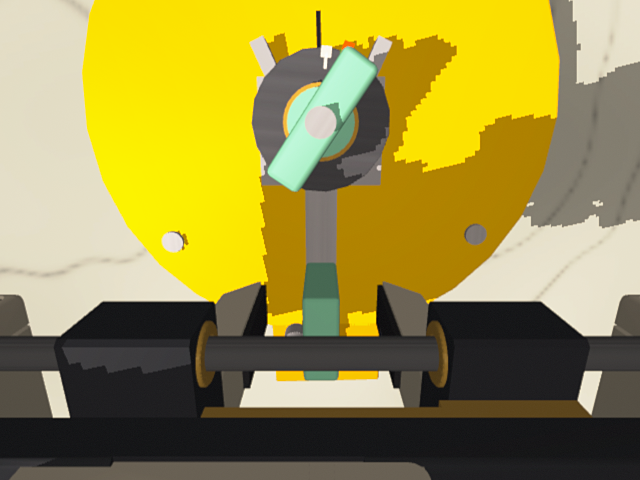

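```bash
python3 -m pendant '[[[-0.0004,0,0.0023],[0,0,0],0.04],[[0,0,0],[0,0,0],0.02],[[0,0,0],[0,0,0],0.005],[[0,0,0],[0,0,0],0.005],[[0,0,0],[0,0,0],0.005],[[0,0,0],[0,0,0],0.005]]' 20
python3 - <<'E'
from h import *
s=arm.observe(); go(mw(-.0808,.00075,.1062),-10.5,s); print(rel(s))
E
```

```text
clock: 27.5
position: [0.5263, -0.0181, 0.1055]
ee_rot: [-3.129, 0.283, -0.0]
force: [-1.7, 0.0, 2.3]
width: 0.151
pos [ 0.5263 -0.0181  0.1055] yaw -10.34 F [-1.65  0.01  2.32] T [0.032 0.246 0.032] w 13.87 t 27.5 j7 -1.14
shift mm (tool) [ 0.71  0.13 -0.72] turn [-0.01 -0.    0.16]
(np.float64(-0.08150895715469819), np.float64(0.0009012127194606822))
```

```bash
python3 -m pendant '[[[-0.001,0,-0.0004],[0,0,0],0.005],[[-0.002,0,0],[0,0,0],0.005],[[-0.002,0,0],[0,0,0],0.005],[[-0.003,0,0],[0,0,0],0.005]]'
python3 -m pendant '[[[-0.003,0,0],[0,0,0],0.005],[[-0.004,0,0],[0,0,0],0.005],[[-0.004,0,0],[0,0,0],0.005],[[0,0,0],[0,0,0],0.005]]'
python3 - <<'E'
from h import *
s,im,d=snap('wrist','w24.png'); go(mw(-.0808,.00075,.1062),-10.5,s); print(rel(s))
E
```

```text
clock: 28.0
position: [0.5178, -0.0166, 0.1057]
ee_rot: [-3.129, 0.283, 0.001]
force: [0.9, 1.1, -1.1]
width: 0.152
clock: 28.5
position: [0.507, -0.0146, 0.1057]
ee_rot: [-3.128, 0.283, 0.001]
force: [-0.6, 0.4, -1.5]
width: 0.154
pos [ 0.507  -0.0146  0.1057] yaw -10.34 F [-0.6   0.39 -1.48] T [0.144 0.313 0.087] w 14.1 t 28.5 j7 -1.14
shift mm (tool) [20.42  0.14 -0.49] turn [-0.01  0.05  0.16]
(np.float64(-0.10121202277629841), np.float64(0.0013605893346641945))
```

View pics/w24.png

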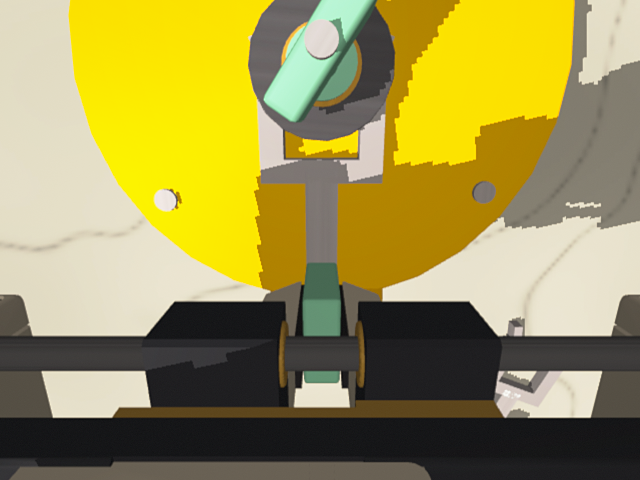

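```bash
python3 -m pendant '[[[-0.004,0,0],[0,0,0],0.005],[[-0.005,0,0],[0,0,0],0.005],[[-0.005,0,0],[0,0,0],0.005],[[-0.005,0,0],[0,0,0],0.005],[[-0.005,0,0],[0,0,0],0.005],[[-0.005,0,0],[0,0,0],0.005],[[-0.005,0,0],[0,0,0],0.005],[[-0.005,0,0],[0,0,0],0.005],[[-0.004,0,0],[0,0,0],0.005],[[0,0,0],[0,0,0],0.005]]'
python3 - <<'E'
from h import *
s,im,d=snap('wrist','w25.png'); go(mw(-.146,.00075,.1062),-10.5,s); print(rel(s))
E
```

```text
clock: 29.8
position: [0.465, -0.0069, 0.1058]
ee_rot: [-3.129, 0.283, 0.0]
force: [-0.5, -0.1, -1.2]
width: 0.152
pos [ 0.465  -0.0069  0.1058] yaw -10.34 F [-0.53 -0.13 -1.2 ] T [-0.06   0.26  -0.002] w 13.95 t 29.8 j7 -1.16
shift mm (tool) [-2.14  1.64 -0.37] turn [-0.01  0.01  0.16]
(np.float64(-0.14382688717687042), np.float64(0.002342878254458402))
```

View pics/w25.png

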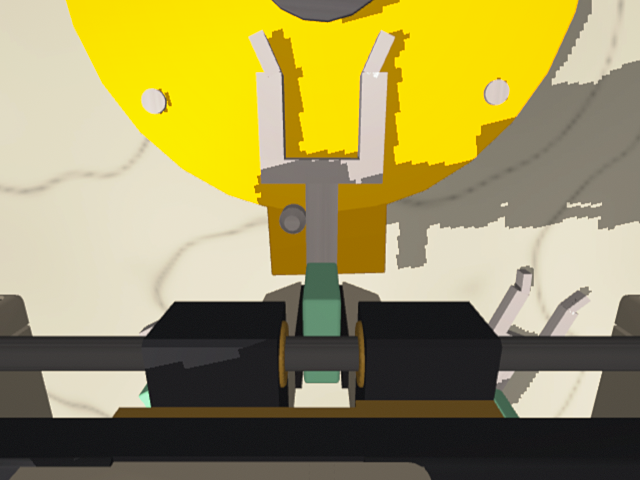

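```bash
python3 -m pendant '[[[0,0,-0.005],[0,0,0],0.005],[[0,0,-0.02],[0,0,0],0.005],[[0,0,-0.035],[0,0,0],0.005],[[0,0,-0.005],[0,0,-9],0.005],[[0,0,0],[0,0,-10],0.005],[[0,0,0],[0,0,-10],0.005],[[0,0,0],[0,0,0],0.005]]'
python3 - <<'E'
from h import *
s,im,d=snap('scene','s26.png'); go(np.array([.5334,-.309,.167]),18.9,s); print(rel(s),s['joints'])
E
```

```text
clock: 30.72
position: [0.4655, -0.0072, 0.1713]
ee_rot: [-3.1, -0.507, -0.001]
force: [-0.8, -0.6, -0.7]
width: 0.148
pos [ 0.4655 -0.0072  0.1713] yaw 18.59 F [-0.78 -0.58 -0.72] T [-0.121  0.124 -0.009] w 13.55 t 30.73 j7 -0.89
shift mm (tool) [-31.89 307.74   4.06] turn [-0.03 -0.05 -0.31]
(np.float64(-0.14330107396210146), np.float64(0.0021845481553582242)) [-0.9004  0.3534  1.0476  2.0748 -0.3871  0.9213 -0.8856]
```

View pics/s26.png

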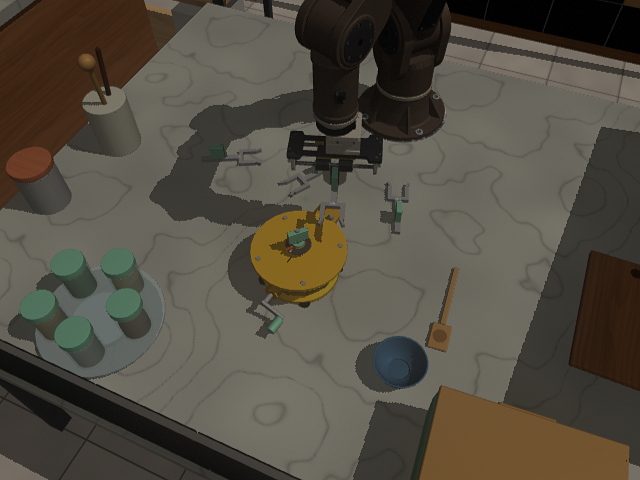

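```bash
python3 -m pendant '[[[0.02,0,-0.04],[0,0,0],0.005],[[0,0.04,0],[0,0,0],0.005],[[0,0.044,0],[0,0,0],0.005],[[0,0.045,0],[0,0,0],0.005],[[-0.01,0.045,0],[0,0,0],0.005],[[-0.014,0.045,0],[0,0,0],0.005],[[-0.014,0.045,0.01],[0,0,0],0.005],[[-0.014,0.0437,0.03],[0,0,0],0.005],[[0,0,0],[0,0,0],0.005]]'
python3 - <<'E'
from h import *
s,im,d=snap('wrist','w27.png'); go(np.array([.5334,-.309,.0165]),18.9,s)
E
```

```text
clock: 31.9
position: [0.5307, -0.3129, 0.1688]
ee_rot: [3.102, 0.493, -0.007]
force: [-0.2, -0.1, -0.8]
width: 0.152
pos [ 0.5307 -0.3129  0.1688] yaw 18.07 F [-0.2 -0.1 -0.8] T [-0.067  0.223 -0.007] w 13.91 t 31.9 j7 -0.32
shift mm (tool) [  4.45  -2.93 152.31] turn [ 0.02  0.25 -0.83]
```

View pics/w27.png

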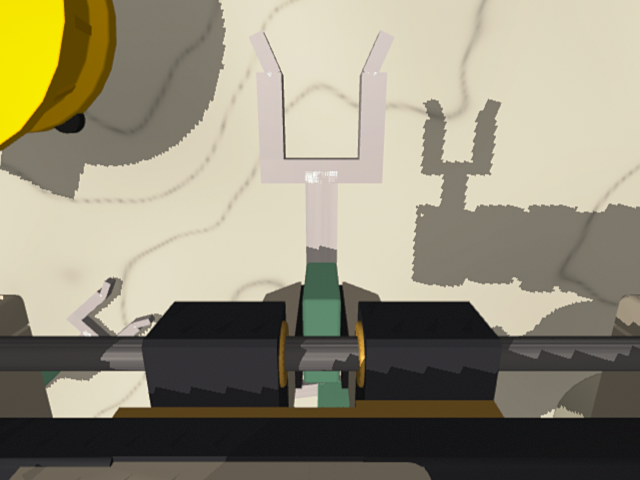

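```bash
python3 -m pendant '[[[0.0045,-0.003,0.03],[0,0,0],0.005],[[0,0,0.045],[0,0,0],0.005],[[0,0,0.04],[0,0,0],0.005],[[0,0,0.024],[0,0,0],0.005],[[0,0,0.007],[0,0,0],0.005],[[0,0,0],[0,0,0],0.005],[[0,0,0],[0,0,0],0.005]]'
python3 - <<'E'
from h import *
s=arm.observe(); go(np.array([.5334,-.309,.0165]),18.9,s)
E
```

```text
clock: 32.83
position: [0.5376, -0.3047, 0.0261]
ee_rot: [3.099, 0.509, 0.003]
force: [-0.3, 0.5, -0.7]
width: 0.148
pos [ 0.5376 -0.3047  0.0261] yaw 18.66 F [-0.31  0.47 -0.65] T [-0.121  0.15  -0.017] w 13.55 t 32.83 j7 -0.19
shift mm (tool) [-5.42  2.71  9.6 ] turn [ 0.07 -0.08 -0.24]
```

```bash
python3 -m pendant '[[[0,0,0.005],[0,0,0],0.005],[[0,0,0.003],[0,0,0],0.005],[[0,0,0],[0,0,0],0.005]]'
python3 -m pendant '[[[0,0,0.001],[0,0,0],0.005],[[0,0,0],[0,0,0],0.005]]'
python3 -m pendant '[[[0,0,0.0007],[0,0,0],0.005],[[0,0,0],[0,0,0],0.005]]'
```

```text
clock: 33.2
position: [0.5366, -0.3044, 0.0166]
ee_rot: [-3.1, -0.509, 0.0]
force: [0.1, -0.5, -0.3]
width: 0.154
clock: 33.45
position: [0.5367, -0.3045, 0.0158]
ee_rot: [-3.1, -0.509, 0.0]
force: [-0.1, 0.5, -1.3]
width: 0.151
clock: 33.7
position: [0.5368, -0.3046, 0.0155]
ee_rot: [-3.1, -0.509, -0.001]
force: [-0.8, 1.7, 5.4]
width: 0.148
```

```bash
python3 -m pendant '[[[0,0,-0.0004],[0,0,0],0.005],[[0,0,0],[0,0,0],0.016],[[0,0,0],[0,0,0],0.025],[[0,0,0],[0,0,0],0.04],[[0,0,0],[0,0,0],0.045],[[0,0,0],[0,0,0],0.045]]'
python3 -m pendant '[[[0,0,-0.02],[0,0,0],0.045],[[0,0,-0.045],[0,0,0],0.045],[[0,0,-0.045],[0,0,0],0.045],[[0,0,-0.045],[0,0,0],0.045],[[0,0,-0.045],[0,0,0],0.045],[[0,-0.045,-0.02],[0,0,0],0.045],[[0,-0.045,0],[0,0,0],0.045],[[0,-0.045,0],[0,0,0],0.045],[[0,-0.045,0],[0,0,0],0.045],[[0,0,0],[0,0,0],0.045]]'
python3 - <<'E'
from h import *
import pickle
s,im,d=snap('wrist','w28.png'); go(mw(0,0,.25),18.9,s); np.savez('w28.npz',im=im,d=d); pickle.dump(s,open('w28.pkl','wb'))
E
```

```text
clock: 34.45
position: [0.5368, -0.3045, 0.0155]
ee_rot: [-3.1, -0.509, -0.0]
force: [0.4, -0.0, -0.2]
width: 0.482
clock: 35.7
position: [0.4786, -0.1302, 0.2361]
ee_rot: [-3.096, -0.517, -0.001]
force: [-0.3, -0.1, -0.3]
width: 0.488
pos [ 0.4786 -0.1302  0.2361] yaw 18.96 F [-0.34 -0.06 -0.31] T [-0.081  0.158  0.02 ] w 44.82 t 35.7 j7 -0.69
shift mm (tool) [153.17 -51.5  -13.64] turn [-0.17 -0.05  0.06]
```

View pics/w28.png

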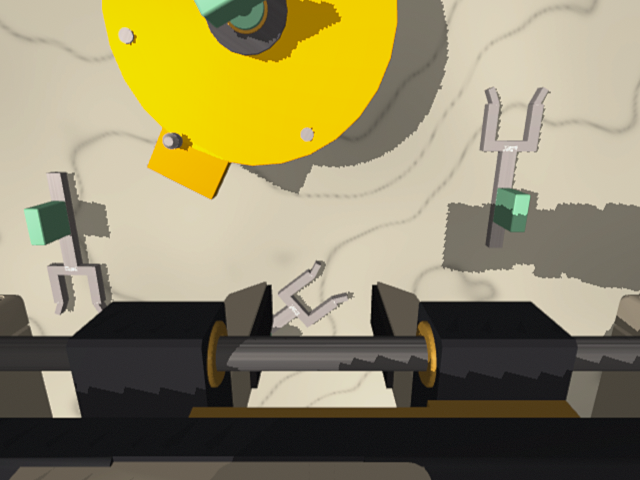

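```bash
python3 -m pendant '[[[0.03,-0.01,-0.035],[0,0,0],0.05],[[0.04,-0.014,0],[0,0,0],0.05],[[0.04,-0.014,0],[0,0,0],0.05],[[0.04,-0.013,0],[0,0,0],0.05],[[0,0,0],[0,0,10],0.05],[[0,0,0],[0,0,10],0.05],[[0,0,0],[0,0,9],0.05],[[0,0,0],[0,0,0],0.05]]'
sed -i 's/190:390,220:430/110:310,215:425/; s/reg\[180:330,230:430\]/reg[130:240,270:380]/' st.py; python3 st.py w29
```

```text
clock: 36.75
position: [0.6053, -0.0396, 0.271]
ee_rot: [3.127, -0.285, 0.001]
force: [0.3, -0.5, -0.5]
width: 0.544
pos [ 0.6053 -0.0396  0.271 ] yaw -10.42 F [ 0.33 -0.49 -0.47] T [ 0.005  0.202 -0.026] w 49.97 t 36.75 j7 -1.26
shift mm (tool) [ -1.68  -6.91 149.97] turn [  0.1   -0.01 -36.92]
tab 12 cw deg mean 13.1 [8.7 19.2] r 15.4-22.7 rad 0.228 outer(r>25) nan
green nonest.py:11: RuntimeWarning: Mean of empty slice.
  print(n,len(u),'cw deg mean %.1f [%.1f %.1f] r %.1f-%.1f'%(a.mean(),np.percentile(a,3),np.percentile(a,97),r.min(),r.max()), 'rad %.3f'%np.radians(a.mean()), 'outer(r>25) %.3f'%np.radians(a[r>25].mean()))
  ret = ret.dtype.type(ret / rcount)
```

View pics/w29c.png

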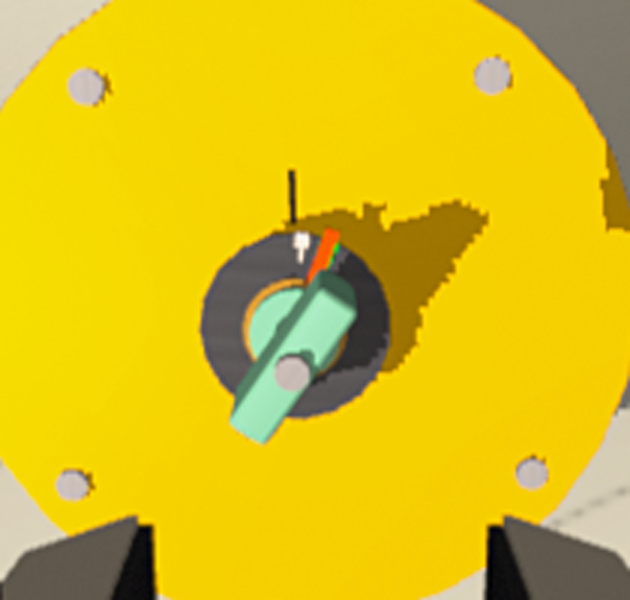

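```bash
python3 - <<'E'
from h import *
import pickle
im=cv2.imread('pics/w29.png')[:,:,::-1].copy()
s=arm.observe()
hsv=cv2.cvtColor(im,cv2.COLOR_RGB2HSV)
c=None
# flange centre: dark mask fit
r2=[]
E=[];V=cv2.GaussianBlur(im,(0,0),.7).max(2).astype(np.float32)
for a in np.radians(list(range(-170,-100,5))+list(range(100,185,5))+list(range(40,60,5))):
    for r in np.arange(20,40,.1):
        u=313+r*np.cos(a);v=218+r*np.sin(a)
        if cv2.getRectSubPix(V,(1,1),(u,v))[0,0]>120: E.append(ray('wrist',u,v,.107,s)); break
c,e=circfit(np.array(E),.028); print('flange',c,e,rel(dict(position=np.r_[c,0])))
def A(m,z,n,box):
    q=np.zeros_like(m);v0,v1,u0,u1=box;q[v0:v1,u0:u1]=1
    v,u=np.where(m&q); P=np.array([ray('wrist',a,b,z,s)[:2] for a,b in zip(u,v)])-c; a=-(np.arctan2(P[:,1],P[:,0])-MY); r=np.hypot(*P.T)*1e3
    print(n,len(u),np.round([a.mean(),a.min(),a.max(),r.min(),r.max()],3))
H,S,Vv=[hsv[...,i] for i in range(3)]
A((H<15)&(S>200),.109,'tab',(180,205,310,335))
A((H>45)&(H<75)&(S>150),.107,'green',(180,205,310,340))
A((S<50)&(Vv>180),.107,'white',(180,200,305,322))
A((Vv<80),.090,'line',(164,184,305,318))
E
```

```text
flange [ 0.6078 -0.0334] 0.002508061653054303 (np.float64(0.001298555815620641), np.float64(-0.0014034097745763518))
tab 69 [ 0.313  0.146  0.423 12.324 28.092]
green 7 [ 0.466  0.445  0.479 17.057 23.623]
white 30 [ 0.014 -0.062  0.094 17.917 24.873]
line 17 [-0.07  -0.094 -0.053 26.565 39.839]
```

```bash
python3 - <<'E'
from h import *
im=cv2.imread('pics/w29.png')[:,:,::-1].copy(); s=arm.observe()
hsv=cv2.cvtColor(im,cv2.COLOR_RGB2HSV); H,S,V=[hsv[...,i] for i in range(3)]
c=ray('wrist',313.3,218.1,.107,s)[:2]; print(rel(dict(position=np.r_[c,0])))
def A(m,z,n,box,rm=0):
    q=np.zeros_like(m);v0,v1,u0,u1=box;q[v0:v1,u0:u1]=1
    v,u=np.where(m&q); P=np.array([ray('wrist',a,b,z,s)[:2] for a,b in zip(u,v)])-c; a=-(np.arctan2(P[:,1],P[:,0])-MY); r=np.hypot(*P.T)*1e3
    k=r>rm; print(n,k.sum(),np.round([a[k].mean(),a[k].min(),a[k].max(),r.min(),r.max()],3))
A((H<15)&(S>200),.109,'tab',(180,205,310,335),20)
A((H>45)&(H<75)&(S>150),.107,'green',(180,205,310,340))
A((S<50)&(V>180),.107,'white',(180,200,305,322))
A((V<80),.090,'line',(164,184,305,318))
E
```

```text
(np.float64(-0.00022251826116180429), np.float64(0.0004012517988352165))
tab 51 [ 0.376  0.298  0.45  14.178 30.133]
green 7 [ 0.507  0.484  0.526 19.26  25.806]
white 30 [ 0.089  0.018  0.165 19.54  26.57 ]
line 17 [-0.013 -0.024  0.007 28.039 41.306]
```

```bash
python3 - <<'E'
from h import *
s,im,d=snap('scene','s30.png'); print(s['force'],s['clock'])
E
```

```text
[ 0.3432 -0.4353  0.3169] 36.8
```

View pics/s30.png

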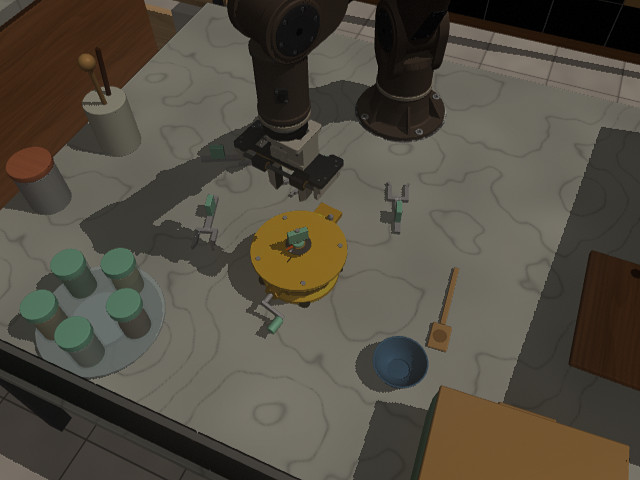

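The scene picture shows the key flat on the shelf at (207,220). The spoon (443,310), bowl (400,362) and crank (272,315) are where they started, and the gripper is clear of everything.

```bash
python3 -c "
from cell import arm
print(arm.sign_off())"
```

```text
the job is handed in; nothing more can be done
None
```

The job is handed in at about 37 s, with the gap setting locked as asked. I took the farthest fork key and slid it home until it just touched the nut (about 1–2 N). Then I let go of it and turned the wing nut clockwise about 72°, watching the tab in the wrist camera. I drew the key off with no noticeable resistance and set it down flat where it had first lain. It met the shelf with about 5 N.

**Last checks:**
- **Orange tab:** it stands in the green band, about 0.27–0.29 rad from the white mark (the band is 0.20–0.40).
- **Lower nut:** it sits about 0.09–0.10 rad clockwise of its mark. That is the rocking before the key leaned on the post, and it is within the 0.17 limit.
- **Everything else:** the crank, spoon and bowl look unmoved, and the arm was touching nothing at hand-in.

**Disagreements:**
- **Wrist calibration:** it shifted by about 2 mm between readings, so I relied on where the gripper had closed and where the key made contact.
- **Final flange fit:** an automatic circle fit of the nut's flange was poor (2.5 mm residual). I replaced it with a centre read off the picture by eye. The 0.29 tab figure uses that centre; the 0.27 comes from the earlier close-up.

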